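# Bush a three-hole wheel and mount it on an inclined stud flange

## Task

Set the loose steel reducing bush, narrow neck up, fully home into the hexagon collar of the three-hole aluminium wheel while the wheel lies on the bench. Then mount wheel and bush as one unit on the inclined stand: over the centre pin, turned until all three holes line up with the studs, and pushed fully home against the flange. Let go of it there, and leave the guide bush, the tape roll and the oil bottle where they are.

Things in the scene. Friction and masses are not known exactly. Their poses are not given: they have to be found in the camera images.
- bush_mid (a point): Centre of the loose steel reducing bush, 75 mm tall, half-way up; z is its axis, up as it stands. A tube of 26 mm bore: below, a spigot 40 mm in diameter and 40 mm long with chamfered end; then a shoulder 50 mm in diameter, 5 mm thick; on top a neck 34 mm in diameter, 30 mm tall. Stands on its spigot; about 0.2 kg. Not the 148 mm guide bush lying on the bench.
- bush_neck (a point): Middle of the bush's neck, where to grasp it: 22.5 mm above bush_mid, 15 mm above the shoulder's upper face and 15 mm below the bush's top.
- wheel_mid (a point): Centre of the loose aluminium wheel, 50 mm tall, half-way up (25 mm above its underside); z is its axis, up. Lies flat: plate 124 mm in diameter, 14 mm thick, with three 13 mm through holes 46 mm from the axis, at 0, 120 and 240 degrees from x. Above it a hexagon collar, 56 mm across flats, 14 to 50 mm above the underside; flats face 30, 90, 150.. degrees from x. About 0.37 kg.
- collar_top (a point): Centre of the collar's open top, 25 mm above wheel_mid. Collar bore 41.6 mm; the spigot goes in from above until the shoulder rests on the top (bush_mid is then 22.5 mm above wheel_mid). A 37 mm hole goes on through the plate. The bush is held only by its weight and its neck and shoulder stand 35 mm above the collar: carry both by the collar's flats, some 11 mm below this point.
- face_centre (a point): Centre of the flange face on the inclined stand (grey foot 150 x 130 mm, fixed), about 120 mm above the bench. z is the flange's axis: up and towards the robot, 29 degrees from vertical; y is level. Home, the wheel's underside lies on this face (wheel_mid 25 mm out along z). Three studs, 10 mm in diameter, 13 mm tall, tapered, stand 46 mm from the axis, 120 degrees apart.
- pin_tip (a point): Tip of the centre pin on the flange's axis, 46 mm out from face_centre: 24 mm in diameter, last 12 mm tapered; it enters the bush's bore before the holes reach the studs. The flange does not turn, but the studs' angle about the axis varies and no frame here gives it: see it, or press the wheel lightly on the stud tips (underside 13 mm from the face) and turn until it drops (fit: about 2 degrees).
- guide_bush: Bystander: grey flanged guide bush, 148 mm long and 54 mm thick, lying on the bench; not to be disturbed.
- tape_roll: Bystander: roll of masking tape lying flat, 105 mm diameter, 24 mm high; not to be disturbed.
- oil_bottle: Bystander: white oil bottle with a red spout, 44 mm diameter, 142 mm tall, on the bench beside the tape roll; not to be disturbed.
There are look-alikes about, which are no part of the job. Of the things shaped like the part that bears bush_mid, the bare steel one is meant.

How it is judged (in metres and radians):
On the way, in this order (a step that is already met when the one before it is completed fails the run):
1. the bush is fully home in the wheel's collar, with the wheel lying flat on the bench (z of bush_mid in the frame of wheel_mid below 0.0255 m and distance between bush_mid and wheel_mid below 0.0265 m and angle between the z axis of bush_mid and the z axis of wheel_mid, either way round below 0.08 rad and height (world z) of wheel_mid below 0.029 m and angle between wheel_mid's own z axis and vertical below 0.06 rad), for 0.2 s.
2. the wheel, bush in it, has been turned onto all three studs (z of bush_mid in the frame of wheel_mid below 0.0275 m and distance between wheel_mid and face_centre below 0.03 m and angle between the z axis of wheel_mid and the z axis of face_centre, either way round below 0.08 rad), for 0.2 s.
At the end, for the whole second after the job is handed in: The wheel lies home on the inclined flange with all three studs in its holes (its underside within 3 mm of the face, square within 0.06 rad), the bush is home in its collar (shoulder within 3 mm of the collar's top), and both are let go (z of wheel_mid in the frame of face_centre between 0.022 and 0.028 m and distance between wheel_mid and face_centre below 0.0285 m and angle between the z axis of wheel_mid and the z axis of face_centre, either way round below 0.06 rad and z of bush_mid in the frame of wheel_mid between 0.02 and 0.0255 m and distance between bush_mid and wheel_mid below 0.0265 m); the robot touches nothing.
It fails at once if a bystander (guide bush, tape roll or oil bottle) is moved by more than 20 mm (distance of any of guide_bush, tape_roll, oil_bottle from where it was at the start of the episode above 0.02 m).
It also fails if it takes over 72 s, if anything falls off the work surface, if the arm or the gripper's body presses on something with over 40 N, if the wrist force passes 120 N, or if a joint passes its speed limit or range.

## Robot

A 6-joint arm with a two-finger parallel gripper is mounted at the origin on a cart in front of the work surface, level with it; the furniture and walls round the work are solid. World frame = base frame: x ahead of the robot, y to its left, z up, the work surface at z = 0. Lengths are in mm, angles in rad, forces in N, time in s.
With the tool pointing down it reaches from about 300 to 775 mm from the base axis. Payload 14.6 kg.
Tool frame: the origin (TCP) lies at the centre of the arm's flange, where the gripper is bolted on; the fingertips stand 173 mm ahead of it and the grasp point (between the pads) lies 155 mm ahead of it; z points along the fingers, y is the direction in which the jaws open and shut (so a half turn about z gives the same grasp; the last joint's range is limited). The gripper opens to 85 mm and grips with 20 to 120 N. Pads are 22 mm wide; open, the fingers measure 114 mm over their backs; the gripper's body (76 mm by 85 mm) begins 54 mm behind the grasp point. The pads swing forward as they close: fully open they stand 13 mm farther back than shut.
Start: joints at [-1.403, 0.3, 1.521, -0, 1.321, -0.067], TCP at [127.95, -534.901, 404.681] pointing down, gripper open.
Joint ranges: [-3.03, 3.03], [-0.79, 2.21], [0.23, 2.52], [-1.04, 4.18], [0, 3.07], [-2.55, 2.55]. Speed limits (rad/s): [2.22, 2.22, 2.57, 3.14, 3.14, 3.14].

## Interface

Orientations are given as [roll, pitch, yaw] about the fixed x, y, z axes, in that order (R = Rz(yaw) Ry(pitch) Rx(roll)).
In Python, from station import arm, optics, order gives the robot as it stands.
- The arm moves only by the tool step_arm, never from a script. Its argument "targets" is a list of rows, each a list of 7 numbers: the finger opening in m, from 0 to 0.0854, then the shift along the tool's x, y, z in m, then the turn, a rotation vector about the tool's x, y, z in rad. In form: [[gripper, dx, dy, dz, ax, ay, az], ...]. A call has exactly 8 rows; each row shifts and turns the commanded pose from where the row before left it, along the tool's axes as they then stand; what a row does not reach is not made up. A row lasts 1/8 s, in which the tool goes at most 62.5 mm and 10.7 degrees, less where a joint would pass 70% of its speed; a pose out of reach is approached as far as the arm can. A call with a gripper value outside its range is refused whole. The fingers move at their own pace and stop on an object; "newtons" is the grip in N (left out, the last holds). Time passes only in rows, so rows that do not move let the fingers close, or fill a call up. It gives the time, the measured TCP pose, the force and the opening at its end, in the units of the state.
- arm.sense(): the state, without advancing time (a new reading comes with each control period).
- optics.read_camera(name): name is "scene" or "top"; returns a dict with "pixels" (400x640x3 uint8, blue, green, red), "mtx" (3x3 intrinsics, pixels), "cam_to_world" (4x4, takes a point from camera to world coordinates). Camera axes: x right, y down, z forward; pixel columns grow to the right and rows downward; lengths in mm; the calibration is good to about 2 mm. A picture is of the moment at which its call begins. There is no depth.
- order.job_done(): hands the job in, once; it reports no verdict.
The state is a dict: "t": time; "joint_positions": joint angles; "dq": joint speeds; "joint_efforts": joint torques, N m; "tcp_pos": TCP position; "orientation": TCP orientation; "force": force on the tool from outside, world axes, zero at the start; "ft_torque": the same for the moment, N m; "grip_width": opening from 0.0 (shut) to 1.0 (fully open).
Only numpy, scipy, OpenCV 4.12 (cv2) and the standard library are available. Lean on these libraries where they do the work, as an engineer would, in place of code of your own. Each camera call takes 0.05 s, during which the arm holds its last target.

## Working session

There is one attempt and no reset: what is moved stays moved. The work goes in short steps, Python scripts to look and compute and a tool call to move; the robot and the scene stay as the last step left them, time stands still between calls to the robot, and variables do not carry over. Pictures are saved under pics/ and viewed, and the job is handed in when it is done.

Besides the shell and the picture viewer there is one more tool, called after ">>>" by a JSON object that holds its "method" and its "body". step_arm: Moves the arm, as the interface text tells. Its arguments: {"type":"object","properties":{"targets":{"type":"array","items":{"type":"array","items":{"type":"number"}}},"newtons":{"type":"number"}},"required":["targets"]}

```bash
ls; mkdir -p pics
python3 - <<'E'
from station import arm, optics, order
import cv2, numpy as np
s=arm.sense(); print(s)
for n in ("scene","top"):
    r=optics.read_camera(n); cv2.imwrite(f"pics/{n}0.png",r["pixels"]); print(n,np.round(r["mtx"],1).tolist(),np.round(r["cam_to_world"],3).tolist())
E
```

```text
pics
{'t': 0.0, 'joint_positions': array([-1.40265929e+00,  3.00485363e-01,  1.52161364e+00, -3.39348371e-06,
        1.32072174e+00, -6.65891968e-02]), 'dq': array([ 9.21311300e-05, -8.67815502e-04,  1.79436103e-03,  6.00955631e-04,
        7.68209241e-04,  8.51832102e-04]), 'joint_efforts': array([-2.72397905e-03, -5.43511283e+01, -3.61793768e+01, -1.31337410e-04,
        4.00604462e-03,  1.77558576e-05]), 'tcp_pos': array([ 127.91338301, -534.87889644,  404.09959409]), 'orientation': array([-3.14036706e+00, -7.84376298e-05,  2.34727023e-01]), 'force': array([ 0.02917204,  0.00204593, -0.04077664]), 'ft_torque': array([ 0.03984697, -0.00409645, -0.04282611]), 'grip_width': 0.9997665430786005}
scene [[403.9, 0.0, 315.5], [0.0, 403.9, 200.2], [0.0, 0.0, 1.0]] [[-0.824, -0.431, 0.368, 111.753], [-0.567, 0.64, -0.518, 842.092], [-0.012, -0.635, -0.772, 1058.51], [0.0, 0.0, 0.0, 1.0]]
top [[385.1, 0.0, 325.1], [0.0, 385.1, 196.6], [0.0, 0.0, 1.0]] [[0.017, -0.986, 0.163, 314.068], [-1.0, -0.015, 0.012, 186.103], [-0.01, -0.163, -0.987, 1488.909], [0.0, 0.0, 0.0, 1.0]]
```

View pics/scene0.png

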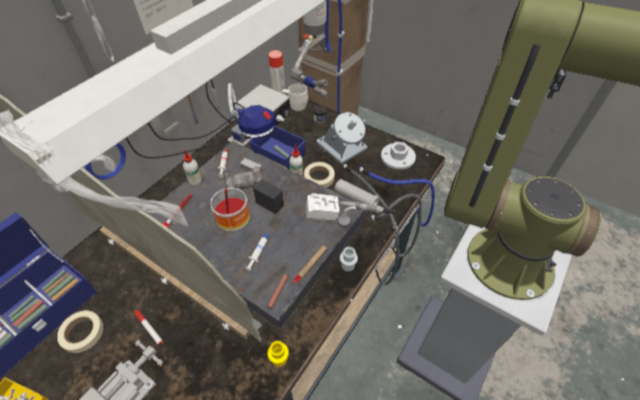

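View pics/top0.png

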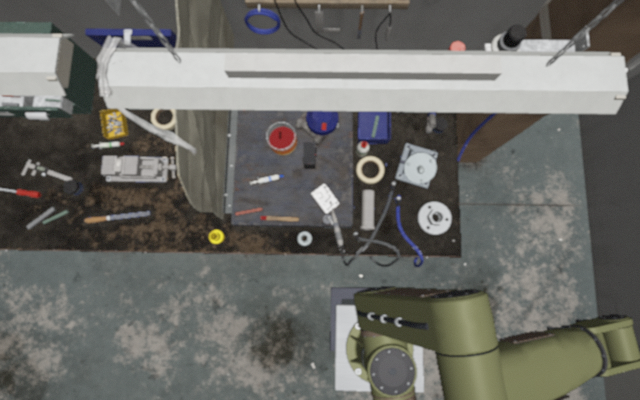

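```bash
cat > h.py <<'E'
from station import arm, optics, order
import cv2, numpy as np
from scipy.spatial.transform import Rotation as R
def cam(n): return optics.read_camera(n)
def proj(r,p):
    T=np.linalg.inv(r["cam_to_world"]); q=T[:3,:3]@np.asarray(p,float)+T[:3,3]; u=r["mtx"]@q; return u[:2]/u[2]
def ray(r,uv):
    d=np.linalg.inv(r["mtx"])@[uv[0],uv[1],1.]; T=r["cam_to_world"]; d=T[:3,:3]@d; return T[:3,3],d/np.linalg.norm(d)
def onz(r,uv,z):
    o,d=ray(r,uv); return o+d*(z-o[2])/d[2]
def tri(ra,ua,rb,ub):
    o1,d1=ray(ra,ua);o2,d2=ray(rb,ub)
    A=np.stack([d1,-d2],1); s=np.linalg.lstsq(A,o2-o1,rcond=None)[0]
    a=o1+s[0]*d1;b=o2+s[1]*d2; return (a+b)/2,np.linalg.norm(a-b)
def crop(r,u0,v0,u1,v1,f,name):
    cv2.imwrite("pics/"+name,cv2.resize(r["pixels"][v0:v1,u0:u1],None,fx=f,fy=f,interpolation=cv2.INTER_CUBIC))
E
python3 - <<'E'
from h import *
t=cam("top"); s=cam("scene")
a=cv2.resize(t["pixels"][205:260,190:330],None,fx=5,fy=5,interpolation=cv2.INTER_CUBIC)
b=cv2.resize(s["pixels"][205:375,250:420],None,fx=4,fy=4,interpolation=cv2.INTER_CUBIC)[:,:]
cv2.imwrite("pics/c1.png",a)
crop(s,260,190,410,370,3.3,"c2.png")
crop(s,300,100,450,230,5,"c3.png")
crop(t,345,135,465,255,5,"c4.png")
print(onz(t,(305,239),75),onz(s,(348,250),75), onz(s,(400,149),50),onz(t,(434,217),50))
E
```

```text
[389.87121628 274.51183632  75.        ] [398.93170363 281.85717553  75.        ] [ 475.6391761  -201.43492863   50.        ] [ 480.99380844 -205.08847132   50.        ]
```

View pics/c1.png

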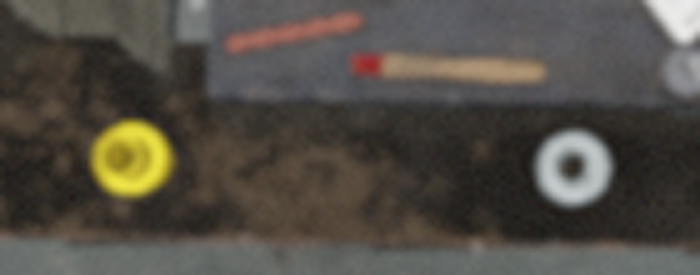

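View pics/c2.png

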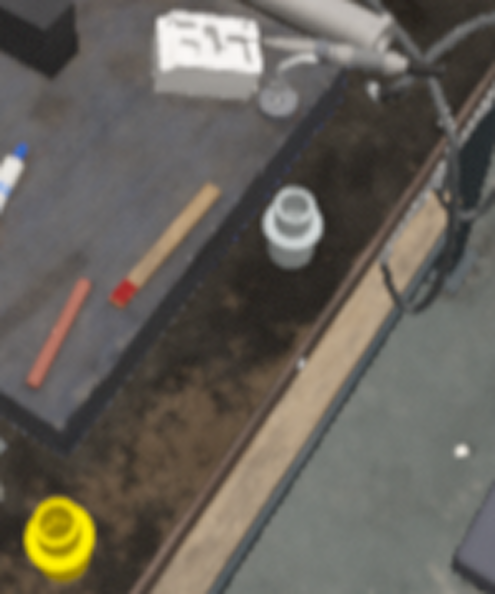

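View pics/c3.png

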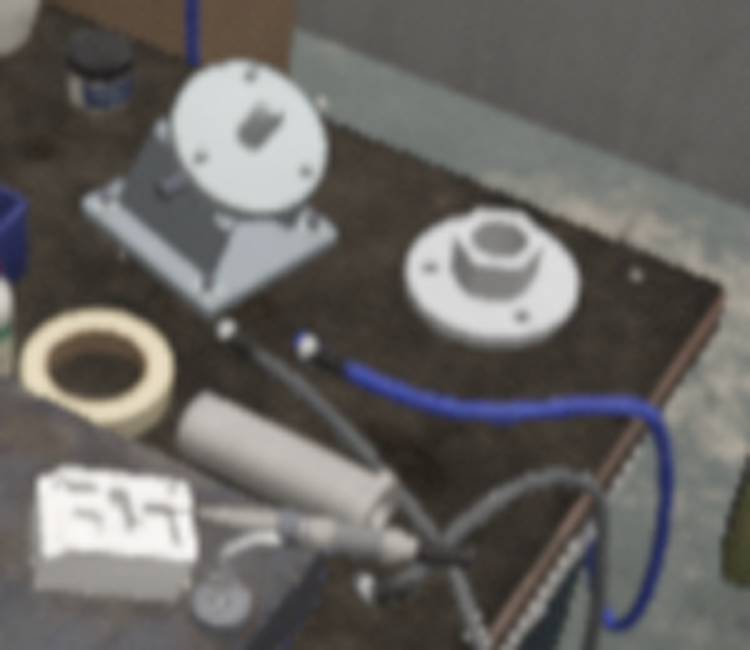

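View pics/c4.png

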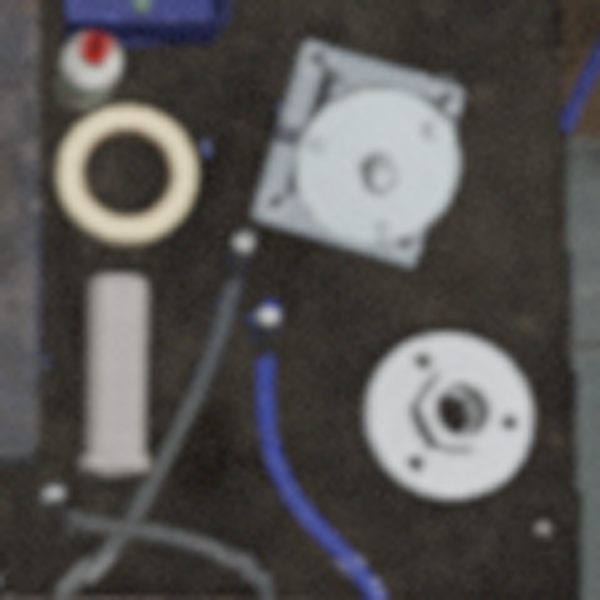

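```bash
cat > m1.py <<'E'
from h import *
t=cam("top"); s=cam("scene")
def comp(r,box,lo,name=None):
    u0,v0,u1,v1=box; f=4
    p=cv2.resize(r["pixels"][v0:v1,u0:u1],None,fx=f,fy=f,interpolation=cv2.INTER_CUBIC)
    g=p.min(2); m=(g>lo).astype(np.uint8)
    n,l,st,c=cv2.connectedComponentsWithStats(m); k=1+np.argmax(st[1:,4])
    m=(l==k).astype(np.uint8)
    cs,_=cv2.findContours(m,cv2.RETR_EXTERNAL,cv2.CHAIN_APPROX_NONE); c=max(cs,key=cv2.contourArea)
    if name: cv2.drawContours(p,[c],-1,(0,0,255),1); cv2.imwrite("pics/"+name,p)
    return (c[:,0,:]+0.5)/f-0.5+[u0,v0], m
def ell(c): return cv2.fitEllipse(c.astype(np.float32).reshape(-1,1,2))
c,_=comp(t,(295,228,316,250),110,"b_top.png"); e=ell(c); print("bush top ell",e)
print(" shoulder at z45:",onz(t,e[0],45))
c,_=comp(s,(335,243,362,275),110,"b_sc.png"); print("scene bbox",c.min(0),c.max(0))
c,_=comp(t,(410,195,460,240),120,"w_top.png"); e=ell(c); print("wheel top",e,onz(t,e[0],14))
P=np.array([onz(t,x,14) for x in c]); (xc,yc),rad=cv2.minEnclosingCircle(P[:,:2].astype(np.float32)); print(xc,yc,rad)
c,_=comp(s,(375,138,422,172),150,"w_sc.png"); e=ell(c); print("wheel scene",e,onz(s,e[0],14))
E
python3 m1.py
```

```text
bush top ell ((304.2432556152344, 238.1413116455078), (14.48768138885498, 14.662328720092773), 46.88269805908203)
 shoulder at z45: [394.62661125 279.29651834  45.        ]
scene bbox [339.125 246.125] [357.125 269.375]
wheel top ((434.41644287109375, 217.67047119140625), (32.86845016479492, 34.19245147705078), 127.04601287841797) [ 482.60849328 -216.39301978   14.        ]
483.0060729980469 -216.42831420898438 65.32617950439453
wheel scene ((398.0884704589844, 154.7251434326172), (24.949914932250977, 33.972450256347656), 99.27650451660156) [ 480.53689077 -207.44699879   14.        ]
```

```bash
cd pics
python3 - <<'E'
import cv2,numpy as np
ims=[cv2.resize(cv2.imread(n),(390,290),interpolation=cv2.INTER_NEAREST) for n in ("b_top.png","b_sc.png","w_top.png","w_sc.png")]
cv2.imwrite("m.png",np.vstack([np.hstack(ims[:2]),np.hstack(ims[2:])]))
E
```

```text
(no output)
```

View pics/m.png

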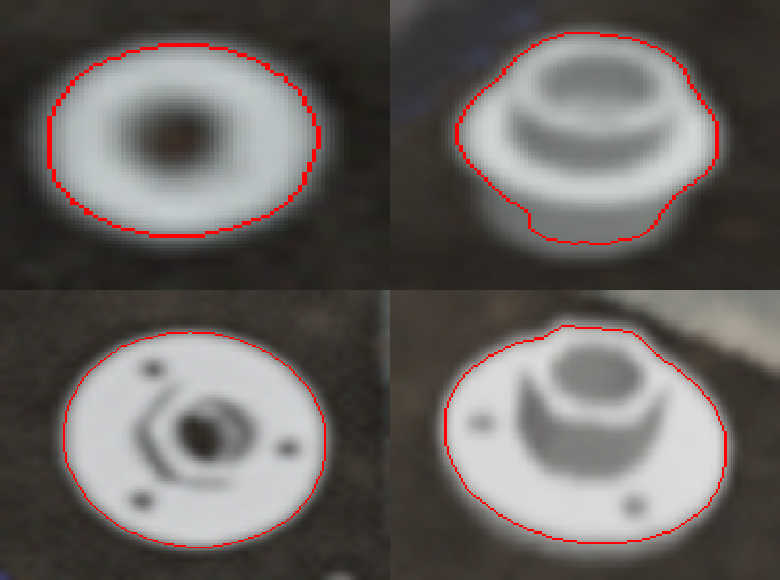

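```bash
cat > m2.py <<'E'
from m1 import *
print("----")
print("bush proj scene",proj(s,(394.6,279.3,42.5)),"edges",proj(s,(394.6,279.3,75)))
b=(s["pixels"][243:275,330:366]).min(2); print(b[8:16])
def dark(r,box,guess,lo):
    u0,v0,u1,v1=box;f=8
    p=cv2.resize(r["pixels"][v0:v1,u0:u1],None,fx=f,fy=f,interpolation=cv2.INTER_CUBIC).min(2).astype(float)
    out=[]
    for g in guess:
        x,y=(g[0]-u0+.5)*f-.5,(g[1]-v0+.5)*f-.5
        yy,xx=np.mgrid[0:p.shape[0],0:p.shape[1]]
        w=np.hypot(xx-x,yy-y)<2.6*f
        base=np.percentile(p[w],80); q=np.clip(base-15-p,0,None)*w
        out.append(((np.sum(q*xx)/q.sum()+.5)/f-.5+u0,(np.sum(q*yy)/q.sum()+.5)/f-.5+v0))
    return np.array(out)
if __name__=="__main__":
    h=dark(t,(410,195,460,240),[(345+423/5,135+361/5),(345+510/5,135+423/5),(345+416/5,135+463/5)],0)
    print(h); H=np.array([onz(t,x,14) for x in h]); print(H)
    A=np.c_[2*H[:,:2],np.ones(3)]; x=np.linalg.solve(A,(H[:,:2]**2).sum(1)); c=x[:2]; print("circ",c,np.sqrt(x[2]+c@c), H.mean(0))
    print("ang",np.degrees(np.arctan2(*(H[:,:2]-c).T[::-1])))
    h=dark(s,(375,138,422,172),[(300+430/5,100+267/5),(300+520/5,100+316/5)],0); print(h,[onz(s,x,14) for x in h])
E
python3 m2.py
```

```text
bush top ell ((304.2424011230469, 238.14492797851562), (14.478638648986816, 14.665868759155273), 51.781856536865234)
 shoulder at z45: [394.61310916 279.29936874  45.        ]
scene bbox [339.125 246.125] [357.125 269.375]
wheel top ((434.4142150878906, 217.67617797851562), (32.885101318359375, 34.19434356689453), 126.25848388671875) [ 482.58635151 -216.38384507   14.        ]
483.0060729980469 -216.42831420898438 65.32617950439453
wheel scene ((398.08782958984375, 154.7284393310547), (24.93846893310547, 33.97459030151367), 99.32752227783203) [ 480.53089183 -207.43018249   14.        ]
----
bush proj scene [349.16871704 256.10075143] edges [349.76217164 250.09232453]
[[ 90  82  65  54  50  50  50  51  52  51  55  65 115 164 180 150 127 120
  121 120 116 116 127 162 179 126  54  37  37  38  41  40  43  47  47  49]
 [ 81  66  54  52  50  50  50  53  53  50  61 106 152 178 184 151 126 123
  124 122 121 117 120 155 183 144  72  40  38  40  41  43  44  46  45  48]
 [ 66  55  52  49  52  50  52  55  52  52  89 149 181 180 185 162 137 140
  138 134 133 128 132 165 189 168 105  47  36  40  4
[... 602 characters left out ...]
 41  40  41  44]
 [ 49  49  51  57  59  53  45  44  49 103 170 201 198 158 120 115 119 126
  131 133 132 132 130 146 184 205 198 139  62  36  37  37  39  40  44  45]]
[[429.11650882 206.73472976]
 [446.4063508  219.05787732]
 [427.680346   227.16498312]]
[[ 524.66785286 -197.27047688   14.        ]
 [ 477.97796442 -262.06935929   14.        ]
 [ 445.73232528 -189.64024673   14.        ]]
circ [ 482.97721768 -216.45119837] 45.89127519103604 [ 482.79271419 -216.3266943    14.        ]
ang [ 24.70586626 -96.25403616 144.25155458]
[[385.54616887 153.08370688]
 [403.89475732 162.84549479]] [array([ 522.88331506, -189.49961497,   14.        ]), array([ 443.93319948, -181.56332978,   14.        ])]
```

Run:
```python
from h import *
t=cam("top"); s=cam("scene")
for a,b in (((429.117,206.735),(385.546,153.084)),((427.68,227.165),(403.895,162.845)),((304.24,238.14),(348.2,256.1))):
    print(tri(t,a,s,b))
c=s["cam_to_world"][:3,3];d=t["cam_to_world"][:3,3];print(np.linalg.norm(c-[483,-216,14]),np.linalg.norm(d-[483,-216,14]))
print(proj(t,(483,-216,14)),proj(s,(483,-216,14)),proj(t,(127.9,-534.9,404)),proj(s,(127.9,-534.9,404)))
print(proj(t,(482.97,-216.45,50)),proj(s,(482.97,-216.45,50)))
```

```text
(array([ 526.54592383, -199.82831823,    3.65833279]), np.float64(0.8459818953820079))
(array([ 447.04014754, -192.29407379,    3.15983789]), np.float64(0.7129256636335363))
(array([396.00945276, 279.96881453,  41.52908332]), np.float64(2.517359594644056))
1532.444128470128 1538.0448492201112
[434.31065361 217.5673217 ] [398.55642247 153.11690864] [597.08572317 335.43553701] [571.13493595  44.30478167]
[437.02824385 216.52195941] [400.07745993 145.8410343 ]
```

Candidates for the bush: the bare steel one at scene (348,258) / top (304,238), the yellow look-alike at scene (278,352) / top (216,237), and the grey guide bush at scene (355,192). I pick the steel one. The crop shows a bare grey part standing on its spigot, neck up, at about (395,279.5).

Wheel: top (434,217), at about (483,-216), with holes at about 24.5° mod 120. Stand: top (420,168).

```bash
cat >> h.py <<'E'
def pose():
    s=arm.sense(); return s["tcp_pos"].copy(), R.from_euler("xyz",s["orientation"])
def delta(p0,r0,p1,r1):
    d=r0.inv().apply(np.array(p1,float)-p0)/1000; w=(r0.inv()*r1).as_rotvec(); return np.r_[d,w]
def down(yaw): return R.from_euler("xyz",[np.pi,0,yaw])
E
python3 - <<'E'
from h import *
p,r=np.array([127.95,-534.9,404.68]),down(0.235)
for q in ([400,-200,404.7],[395.5,279.5,300]):
    d=delta(p,r,q,down(0.235)); print(np.round(d,4)); p=np.array(q)
E
```

```text
[ 0.3426 -0.2624 -0.      0.      0.      0.    ]
[ 0.1073 -0.4674  0.1047  0.      0.      0.    ]
```

>>> {"method": "step_arm", "body": {"targets": [[0.0854,0.0428,-0.0328,0,0,0,0],[0.0854,0.0428,-0.0328,0,0,0,0],[0.0854,0.0428,-0.0328,0,0,0,0],[0.0854,0.0428,-0.0328,0,0,0,0],[0.0854,0.0428,-0.0328,0,0,0,0],[0.0854,0.0428,-0.0328,0,0,0,0],[0.0854,0.0428,-0.0328,0,0,0,0],[0.0854,0.0428,-0.0328,0,0,0,0]]}}

```text
t: 1.5
tcp_pos: [400.7, -198.4, 405.0]
orientation: [3.141, -0.0, 0.235]
force: [-0.1, -0.6, -0.2]
grip_width: 0.997
```

>>> {"method": "step_arm", "body": {"targets": [[0.0854,0.0134,-0.0584,0.005,0,0,0],[0.0854,0.0134,-0.0584,0.01,0,0,0],[0.0854,0.0134,-0.0584,0.01,0,0,0],[0.0854,0.0134,-0.0584,0.016,0,0,0],[0.0854,0.0134,-0.0584,0.016,0,0,0],[0.0854,0.0134,-0.0584,0.016,0,0,0],[0.0854,0.0134,-0.0584,0.016,0,0,0],[0.0854,0.0134,-0.0584,0.016,0,0,0]]}}

```text
t: 2.5
tcp_pos: [395.1, 281.4, 299.4]
orientation: [-3.141, -0.001, 0.235]
force: [0.2, -0.6, 0.2]
grip_width: 1.002
```

Run:
```python
from h import *
t=cam("top"); s=cam("scene")
p,r=pose(); print(p,arm.sense()["joint_positions"])
for k,c in (("top",t),("scene",s)):
    print(k,"tcp",proj(c,p),"grasp",proj(c,p-[0,0,155]))
crop(t,260,190,360,270,5,"d1.png"); crop(s,290,170,410,290,5,"d2.png")
a=cv2.imread("pics/d1.png"); b=cv2.imread("pics/d2.png")
cv2.imwrite("pics/d.png",np.hstack([cv2.resize(a,(400,320)),cv2.resize(b,(400,400))[:320]]))
cv2.imwrite("pics/d2.png",b)
```

```text
[394.49217551 283.18799257 297.95423454] [5.47093599e-01 2.80601455e-01 1.81456916e+00 5.85047388e-04
 1.04841016e+00 1.87828329e+00]
top tcp [297.81715923 233.49044154] grasp [301.3540933  236.55815402]
scene tcp [353.86122021 201.64870659] grasp [350.38046541 237.64449503]
```

View pics/d2.png

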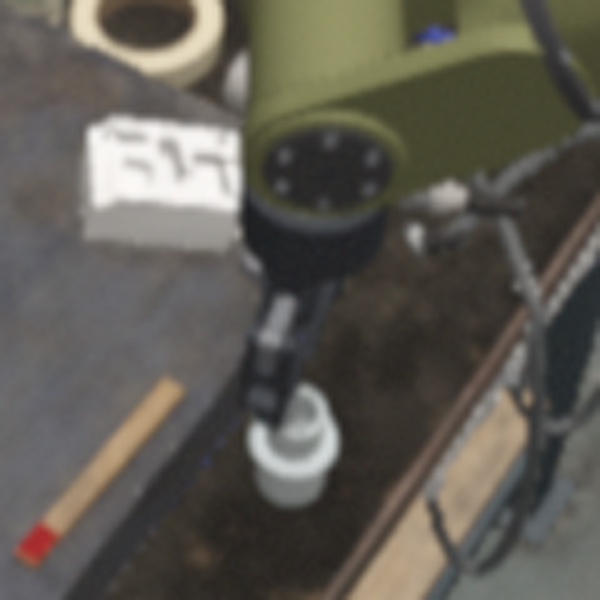

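View pics/d1.png

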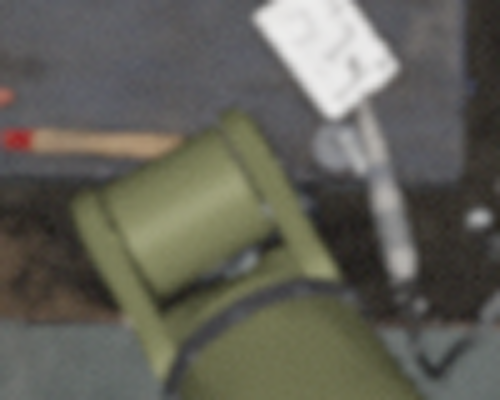

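>>> {"method": "step_arm", "body": {"targets": [[0.0854,0,0,0.01,0,0,0],[0.0854,0,0,0.015,0,0,0],[0.0854,0,0,0.015,0,0,0],[0.0854,0,0,0.01,0,0,0],[0.0854,0,0,0.01,0,0,0],[0.0854,0,0,0,0,0,0],[0.0854,0,0,0,0,0,0],[0.0854,0,0,0,0,0,0]]}}

```text
t: 3.6
tcp_pos: [395.6, 279.3, 240.1]
orientation: [-3.141, -0.001, 0.235]
force: [-0.3, 0.1, -0.1]
grip_width: 1.003
```

Run:
```python
from h import *
s=cam("scene")
p,r=pose(); print(p,r.as_euler("xyz"))
print(np.round(delta(p,r,[395.5,279.5,220],down(0.235)),4))
crop(s,310,200,390,280,8,"e2.png")
```

```text
[395.52720275 279.33178928 240.03347273] [-3.14139096e+00 -6.45673948e-04  2.34815761e-01]
[-0.     -0.0002  0.02   -0.0002 -0.0006 -0.0002]
```

View pics/e2.png

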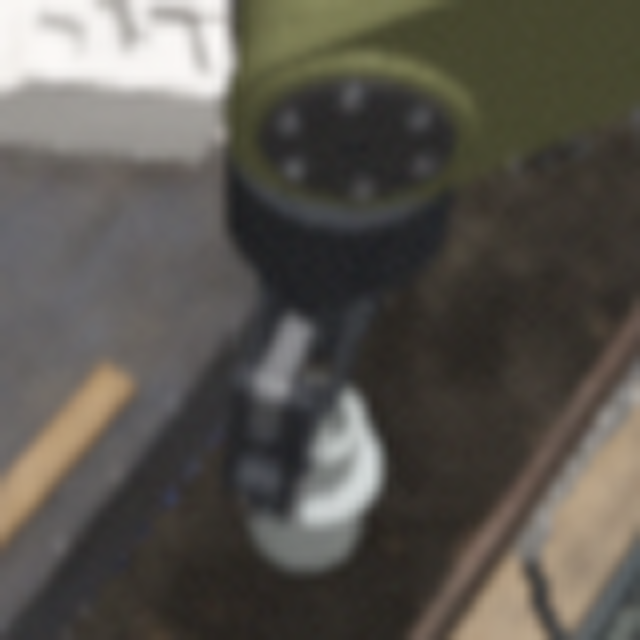

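>>> {"method": "step_arm", "body": {"targets": [[0.0854,0,0,0.01,0,0,0],[0.0854,0,0,0.01,0,0,0],[0.0854,0,0,0,0,0,0],[0.03,0,0,0,0,0,0],[0.03,0,0,0,0,0,0],[0.03,0,0,0,0,0,0],[0.03,0,0,0,0,0,0],[0.03,0,0,0,0,0,0]], "newtons": 40}}

```text
t: 4.65
tcp_pos: [395.6, 279.3, 219.9]
orientation: [-3.141, -0.001, 0.235]
force: [-0.1, 0.4, 2.9]
grip_width: 0.378
```

Run:
```python
from h import *
p,r=pose()
print(np.round(delta(p,r,[483,-216.5,310],down(0.235)),4))
```

```text
[-3.030e-02  5.025e-01 -9.020e-02 -1.000e-04 -5.000e-04 -2.000e-04]
```

>>> {"method": "step_arm", "body": {"targets": [[0.03,0,0,-0.01,0,0,0],[0.03,0,0,-0.03,0,0,0],[0.03,0,0,-0.03,0,0,0],[0.03,0,0.02,-0.02,0,0,0],[0.03,0,0.04,0,0,0,0],[0.03,-0.005,0.05,0,0,0,0],[0.03,-0.005,0.056,0,0,0,0],[0.03,-0.005,0.056,0,0,0,0]]}}

```text
t: 5.65
tcp_pos: [432.3, 58.2, 310.1]
orientation: [3.142, -0.0, 0.235]
force: [0.8, -0.1, -2.5]
grip_width: 0.375
```

>>> {"method": "step_arm", "body": {"targets": [[0.03,-0.005,0.056,0,0,0,0],[0.03,-0.005,0.056,0,0,0,0],[0.03,-0.005,0.056,0,0,0,0],[0.03,0,0.05,0,0,0,0],[0.03,0,0.04,0,0,0,0],[0.03,0,0.0225,0,0,0,0],[0.03,0,0,0,0,0,0],[0.03,0,0,0,0,0,0]]}}

```text
t: 6.65
tcp_pos: [483.0, -215.8, 309.7]
orientation: [-3.141, 0.0, 0.235]
force: [0.5, 0.8, -1.5]
grip_width: 0.374
```

Run:
```python
from h import *
t=cam("top");s=cam("scene")
p,r=pose(); print(p,r.as_euler("xyz"))
crop(s,350,90,450,190,7,"f2.png");crop(t,385,165,485,265,7,"f1.png")
```

```text
[ 483.12114696 -215.60660559  309.83408486] [-3.14144305e+00  9.08231003e-05  2.35680578e-01]
```

View pics/f2.png

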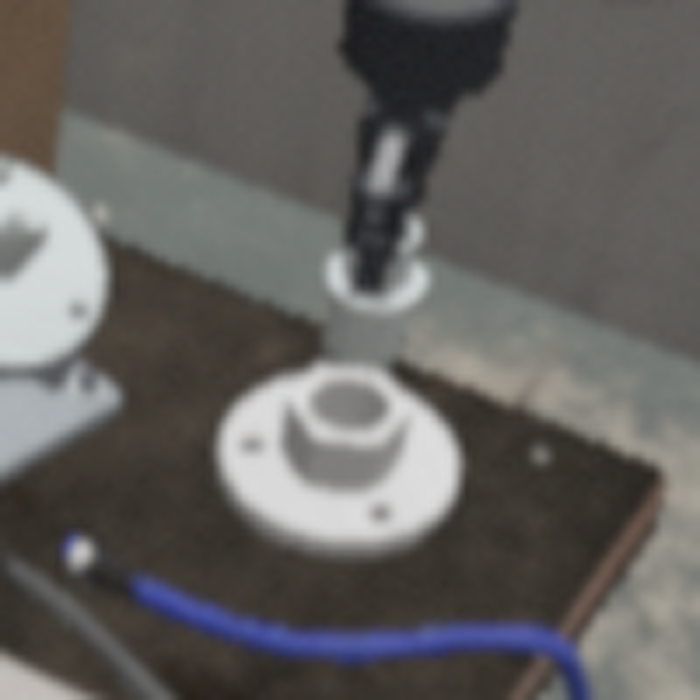

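View pics/f1.png

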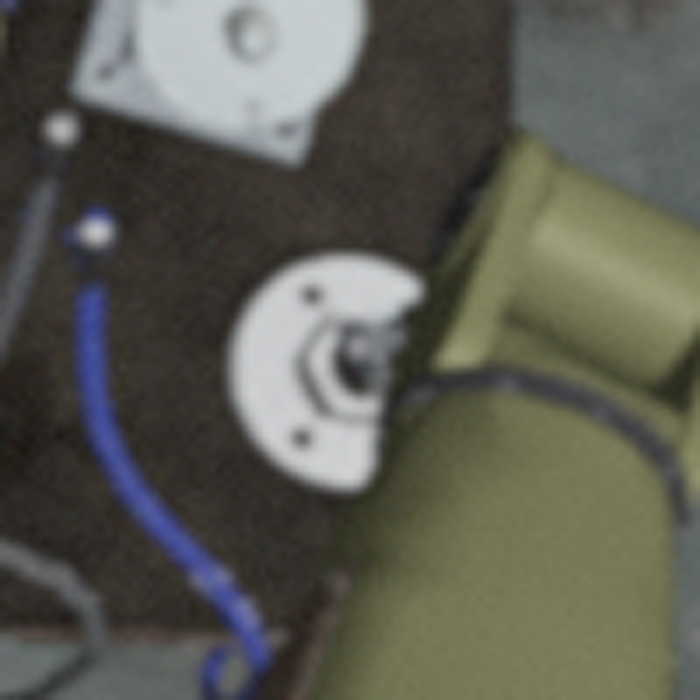

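```bash
cat > m3.py <<'E'
from h import *
s=cam("scene"); t=cam("top")
p,r=pose(); print(p)
f=8
def up(r,box): u0,v0,u1,v1=box; return cv2.resize(r["pixels"][v0:v1,u0:u1],None,fx=f,fy=f,interpolation=cv2.INTER_CUBIC)
# shoulder bright ring
def blob(r,box,fn,name):
    im=up(r,box); m=fn(im.astype(int)).astype(np.uint8)
    n,l,st,c=cv2.connectedComponentsWithStats(m); k=1+np.argmax(st[1:,4]); m=(l==k).astype(np.uint8)
    cs,_=cv2.findContours(m,cv2.RETR_EXTERNAL,cv2.CHAIN_APPROX_NONE); c=max(cs,key=cv2.contourArea)
    cv2.drawContours(im,[c],-1,(0,0,255),1); cv2.imwrite("pics/"+name,im)
    c=(c[:,0,:]+.5)/f-.5+[box[0],box[1]]; return c
c=blob(s,(392,120,416,136),lambda a:a.min(2)>165,"g1.png"); print("shoulder",c.min(0),c.max(0),cv2.fitEllipse(c.astype(np.float32)[:,None]))
c=blob(s,(392,141,408,152),lambda a:a.max(2)<178,"g2.png"); e=cv2.fitEllipse(c.astype(np.float32)[:,None]); print("bore",e,c.min(0),c.max(0))
print("bore on z50",onz(s,e[0],50))
z=p[2]-309.8
for zz in (45+90+z,40+90+z,90+z,50,14): print(zz,proj(s,(p[0],p[1],zz)))
E
python3 m3.py; cd pics; python3 -c "
import cv2,numpy as np
a=cv2.imread('g1.png');b=cv2.imread('g2.png');c=np.zeros((230,200,3),np.uint8);c[:128,:192]=a;c[130:218,:128]=b;cv2.imwrite('g.png',cv2.resize(c,None,fx=2.6,fy=2.6))"
```

```text
[ 483.19092291 -215.76152626  309.86348149]
shoulder [403.6875 127.3125] [410.5625 133.8125] ((407.7657470703125, 130.90943908691406), (3.534451961517334, 8.677491188049316), 44.73053741455078)
bore ((399.5445251464844, 147.38697814941406), (7.316565990447998, 11.15379524230957), 96.89533996582031) [393.9375 143.6875] [405.0625 151.0625]
bore on z50 [ 480.84977682 -208.08410919   50.        ]
135.06348148504446 [403.60396955 127.75552404]
130.06348148504446 [403.37882642 128.87068668]
90.06348148504446 [401.62136036 137.57564036]
50 [399.93544889 145.926175  ]
14 [398.48018534 153.13428104]
```

View pics/g.png

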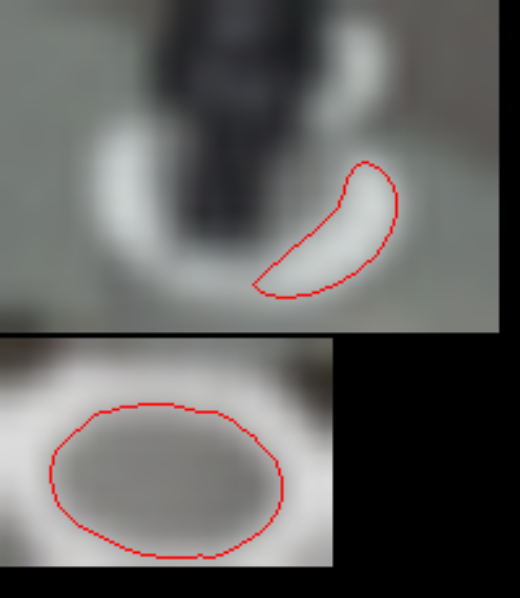

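>>> {"method": "step_arm", "body": {"targets": [[0.03,0.0004,-0.0016,0.01,0,0,0],[0.03,0,0,0.01,0,0,0],[0.03,0,0,0.01,0,0,0],[0.03,0,0,0.002,0,0,0],[0.03,0,0,0,0,0,0],[0.03,0,0,0,0,0,0],[0.03,0,0,0,0,0,0],[0.03,0,0,0,0,0,0]]}}

```text
t: 7.85
tcp_pos: [483.2, -214.8, 277.8]
orientation: [3.141, -0.0, 0.235]
force: [0.0, -1.0, -2.3]
grip_width: 0.373
```

Run:
```python
from h import *
t=cam("top");s=cam("scene")
p,r=pose(); print(p,r.as_euler("xyz"))
crop(s,380,115,425,170,12,"h2.png");crop(t,410,195,460,245,12,"h1.png")
```

```text
[ 483.22129249 -214.77478279  277.77315795] [ 3.14150782e+00 -1.59651590e-04  2.34751868e-01]
```

View pics/h2.png

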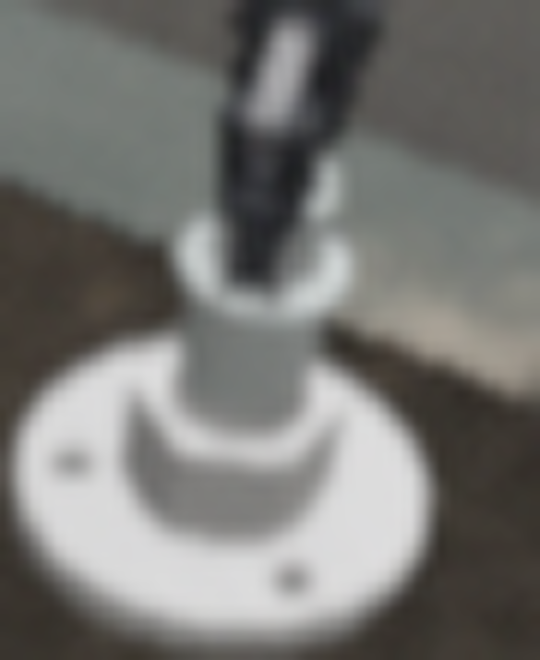

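View pics/h1.png

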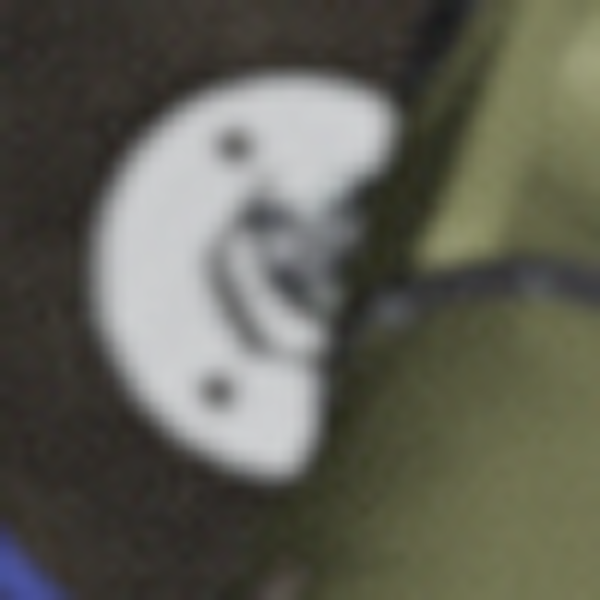

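Run:
```python
from h import *
s=cam("scene"); p,r=pose(); print(p)
g=s["pixels"].astype(int).mean(2).astype(int)
print("cols",list(range(386,416)))
for v in range(128,160): print(v,g[v,386:416])
for z in (103,98,63,58,50): print(z,proj(s,(p[0],p[1],z)), [proj(s,(p[0]+a,p[1]+b,z)).round(2) for a,b in ((-6.6,18.9),(16.5,11.3),(-16.5,-11.3))])
```

```text
[ 483.22901539 -214.75576926  277.73178904]
cols [386, 387, 388, 389, 390, 391, 392, 393, 394, 395, 396, 397, 398, 399, 400, 401, 402, 403, 404, 405, 406, 407, 408, 409, 410, 411, 412, 413, 414, 415]
128 [115 115 116 116 117 118 118 120 121 121 120 111  68  37  48  63  59  44
  33  52 100 137 129 121 121 120 118 115 109 102]
129 [114 115 115 115 115 118 119 118 120 120 120 110  68  39  46  61  58  40
  34  52 118 164 142 122 120 120 119 119 116 115]
130 [114 115 115 114 114 116 118 118 119 118 119 110  67  46  49  54  48  36
  37  67 131 171 145 122 120 119 119 118 117 117]
131 [110 114 113 116 115 115 118 119 119 119 120 112  72  55  58  59  53  43
  48  99 157 174 145 121 118 118 119 118 118 119]
132 [ 93  98 102 110 114 116 118 120 120 123 131 125  83  53  51  54  52  45
  58 117 165 161 134 120 117 119 118 119 119 118]
133 [ 71  73  78  94 103 112 117 118 121 137 161 153 107  65  46  43  43  44
  66 108 140 135 124 121 122 121 121 121 121 121]
134 [ 62  63  62  69  77  94  99 105 124 161 188 169 121  74  48  42  42  56
  86 113 134 148 139 128 126 125 123 123 123 122]
135 [ 62  6
[... 2999 characters left out ...]
 217 219 220 220 220 220 219 205 144]
159 [217 217 217 217 217 215 208 192 177 166 162 151 147 145 146 149 161 179
 195 211 217 218 219 220 220 220 220 217 197 131]
103 [402.04147349 134.95662264] [array([401.28, 138.67]), array([396.35, 135.  ]), array([407.74, 134.91])]
98 [401.82438842 136.03332948] [array([401.06, 139.75]), array([396.15, 136.08]), array([407.5 , 135.99])]
63 [400.33708995 143.41008935] [array([399.58, 147.12]), array([394.77, 143.45]), array([405.91, 143.37])]
58 [400.12912257 144.44157391] [array([399.37, 148.15]), array([394.57, 144.48]), array([405.69, 144.4 ])]
50 [399.79865744 146.08062751] [array([399.04, 149.79]), array([394.27, 146.12]), array([405.33, 146.04])]
```

>>> {"method": "step_arm", "body": {"targets": [[0.03,0,-0.0016,0.002,0,0,0],[0.03,0,0,0.002,0,0,0],[0.03,0,0,0.002,0,0,0],[0.03,0,0,0.002,0,0,0],[0.03,0,0,0.001,0,0,0],[0.03,0,0,0.001,0,0,0],[0.03,0,0,0.001,0,0,0],[0.03,0,0,0,0,0,0]]}}

```text
t: 9.0
tcp_pos: [483.0, -213.4, 267.1]
orientation: [3.141, -0.001, 0.235]
force: [-0.0, -2.3, 3.1]
grip_width: 0.373
```

Run:
```python
from h import *
s=arm.sense(); print(s["tcp_pos"],s["orientation"],s["force"],s["ft_torque"],s["grip_width"])
```

```text
[ 482.96984597 -213.37277229  267.09161659] [ 3.14071803e+00 -7.30384397e-04  2.34770250e-01] [-0.04630864 -2.28597635  3.09156193] [-0.4393555   0.00476212 -0.032528  ] 0.37280777746533894
```

>>> {"method": "step_arm", "body": {"targets": [[0.03,0,0.0006,0,0,0,0],[0.03,0,0.0006,0.001,0,0,0],[0.03,0,0,0.001,0,0,0],[0.03,0,0,0.001,0,0,0],[0.03,0,0,0.001,0,0,0],[0.03,0,0,0.001,0,0,0],[0.03,0,0,0.001,0,0,0],[0.03,0,0,0,0,0,0]]}}

```text
t: 10.0
tcp_pos: [483.1, -214.3, 260.6]
orientation: [-3.141, 0.0, 0.235]
force: [1.4, -1.9, -0.6]
grip_width: 0.377
```

```bash
cat > st.py <<'E'
from h import *
s=arm.sense(); print(s["t"],s["tcp_pos"].round(2),s["orientation"].round(4),s["force"].round(2),s["ft_torque"].round(2),s["grip_width"])
E
python3 st.py
```

```text
10.0 [ 483.11 -214.34  260.57] [-3.1414e+00  1.0000e-04  2.3480e-01] [ 1.36 -1.86 -0.6 ] [-0.48 -0.22  0.05] 0.3765785553030502
```

>>> {"method": "step_arm", "body": {"targets": [[0.03,0.0004,0.0005,0.002,0,0,0],[0.03,0,0,0.004,0,0,0],[0.03,0,0,0.004,0,0,0],[0.03,0,0,0.004,0,0,0],[0.03,0,0,0.004,0,0,0],[0.03,0,0,0.004,0,0,0],[0.03,0,0,0.004,0,0,0],[0.03,0,0,0.002,0,0,0]]}}

```text
t: 11.0
tcp_pos: [483.6, -214.8, 232.4]
orientation: [-3.141, 0.0, 0.235]
force: [-0.2, -0.5, -2.3]
grip_width: 0.38
```

```bash
python3 st.py
```

```text
11.0 [ 483.61 -214.77  232.4 ] [-3.1414e+00  2.0000e-04  2.3470e-01] [-0.16 -0.52 -2.32] [ 0.02 -0.   -0.03] 0.37968621158047405
```

>>> {"method": "step_arm", "body": {"targets": [[0.03,0,0,0.001,0,0,0],[0.03,0,0,0.001,0,0,0],[0.03,0,0,0.001,0,0,0],[0.03,0,0,0.0005,0,0,0],[0.0854,0,0,0,0,0,0],[0.0854,0,0,0,0,0,0],[0.0854,0,0,0,0,0,0],[0.0854,0,0,0,0,0,0]]}}

```text
t: 12.0
tcp_pos: [483.6, -214.8, 229.2]
orientation: [3.142, -0.0, 0.235]
force: [0.1, -0.6, -0.4]
grip_width: 0.999
```

```bash
python3 st.py
python3 - <<'E'
from h import *
s=cam("scene");t=cam("top")
crop(s,375,110,430,170,11,"i2.png")
a=cv2.imread("pics/scene0.png");b=cv2.imread("pics/top0.png")
cv2.imwrite("pics/fl_s.png",cv2.resize(a[105:165,312:382],None,fx=11,fy=11,interpolation=cv2.INTER_CUBIC))
cv2.imwrite("pics/fl_t.png",cv2.resize(b[138:192,390:445],None,fx=11,fy=11,interpolation=cv2.INTER_CUBIC))
E
```

```text
12.0 [ 483.64 -214.8   229.16] [ 3.1416 -0.      0.2348] [ 0.11 -0.61 -0.43] [ 0.04  0.01 -0.02] 0.9990984921973594
```

View pics/i2.png

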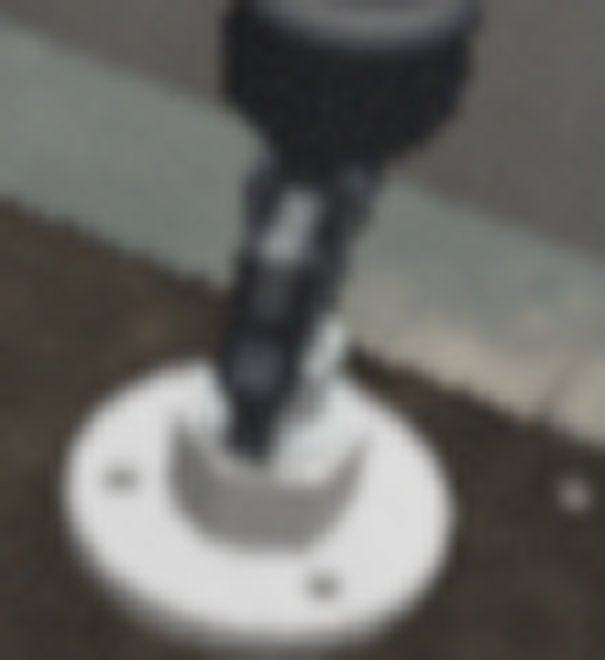

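View pics/fl_s.png

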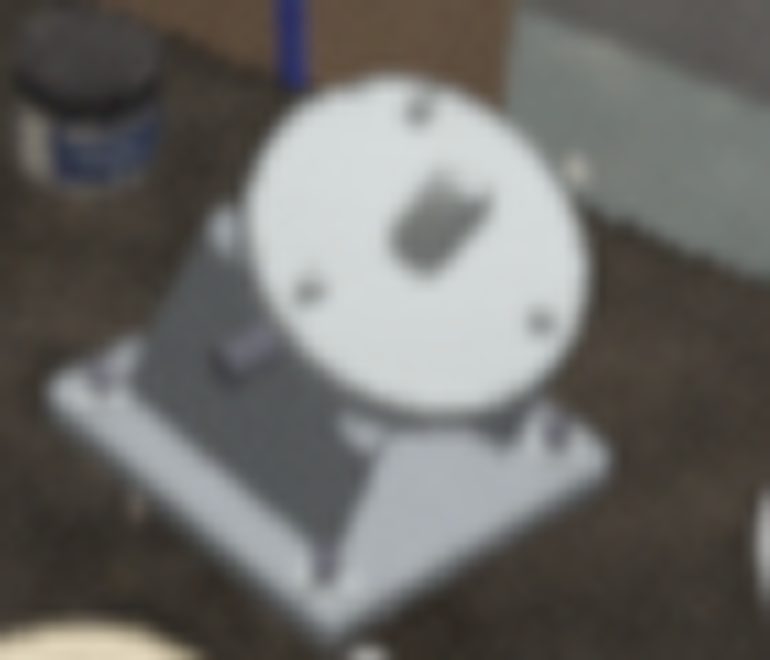

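View pics/fl_t.png

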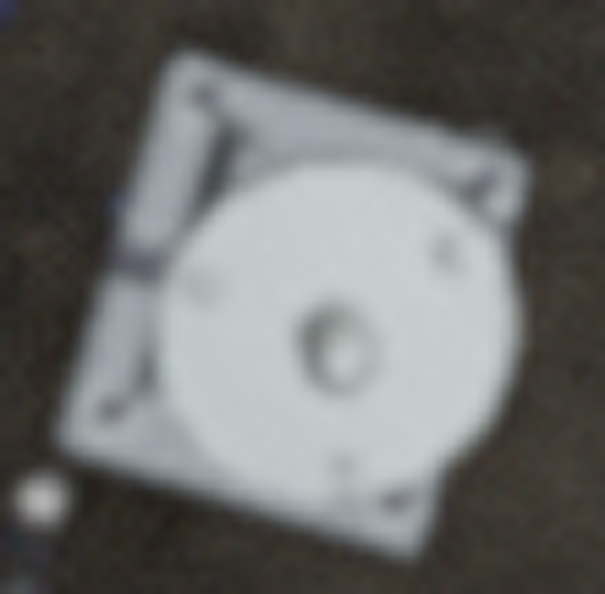

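```bash
cat > fl.py <<'E'
from h import *
s=cam("scene");t=cam("top")
s["pixels"]=cv2.imread("pics/scene0.png");t["pixels"]=cv2.imread("pics/top0.png")
def uc(crop,u0,v0,f=11): return ((crop[0]+.5)/f-.5+u0,(crop[1]+.5)/f-.5+v0)
T=lambda c:uc(c,390,138); S=lambda c:uc(c,312,105)
C=[onz(t,T(c),12) for c in ((183,50),(532,163),(60,440),(413,557))]
C=np.array(C); print(C.round(1)); 
print("sides",np.linalg.norm(C[0]-C[1]),np.linalg.norm(C[2]-C[3]),np.linalg.norm(C[0]-C[2]),np.linalg.norm(C[1]-C[3]))
for a,b in ((0,2),(1,3)): d=C[b]-C[a]; print("dir",np.degrees(np.arctan2(d[1],d[0])))
for a,b in ((1,0),(3,2)): d=C[b]-C[a]; print("dir perp",np.degrees(np.arctan2(d[1],d[0])))
print("foot centre",C.mean(0))
def mask(r,box,lo,name):
    u0,v0,u1,v1=box;f=8
    im=cv2.resize(r["pixels"][v0:v1,u0:u1],None,fx=f,fy=f,interpolation=cv2.INTER_CUBIC)
    m=(im.min(2)>lo).astype(np.uint8); m=cv2.morphologyEx(m,cv2.MORPH_OPEN,np.ones((9,9),np.uint8))
    n,l,st,c=cv2.connectedComponentsWithStats(m);k=1+np.argmax(st[1:,4]);m=(l==k).astype(np.uint8)
    cs,_=cv2.findContours(m,cv2.RETR_EXTERNAL,cv2.CHAIN_APPROX_NONE);c=max(cs,key=cv2.contourArea)
    h=cv2.convexHull(c); full=np.zeros_like(m); cv2.drawContours(full,[h],-1,1,-1)
    cs,_=cv2.findContours(full,cv2.RETR_EXTERNAL,cv2.CHAIN_APPROX_NONE);c=max(cs,key=cv2.contourArea)
    e=cv2.fitEllipse(c); cv2.ellipse(im,e,(0,0,255),1); cv2.drawContours(im,[c],-1,(0,255,0),1); cv2.imwrite("pics/"+name,im)
    return ((e[0][0]+.5)/f-.5+u0,(e[0][1]+.5)/f-.5+v0),(e[1][0]/f,e[1][1]/f),e[2]
es=mask(s,(328,105,370,148),170,"fe_s.png"); et=mask(t,(400,148,442,190),186,"fe_t.png"); print(es,et)
P,res=tri(s,es[0],t,et[0]); print("centre",P,res)
E
python3 fl.py; cd pics; python3 -c "
import cv2,numpy as np
cv2.imwrite('fe.png',np.hstack([cv2.resize(cv2.imread(n),(400,400)) for n in ('fe_s.png','fe_t.png')]))"
```

```text
[[ 782.9 -114.    12. ]
 [ 742.4 -238.4   12. ]
 [ 638.2  -67.8   12. ]
 [ 597.7 -191.9   12. ]]
sides 130.7684912947495 130.5501113409433 151.83596695152363 151.9662571726009
dir 162.28464991689
dir 162.20203155812544
dir perp 71.98498962176667
dir perp 71.92737503179242
foot centre [ 690.3225716  -153.03021869   12.        ]
((349.37251472473145, 126.86234664916992), (26.783510208129883, 31.742582321166992), 131.65231323242188) ((420.01646614074707, 167.60995292663574), (28.558748245239258, 30.822011947631836), 60.244041442871094)
centre [ 656.10172377 -143.10723825  108.80401021] 1.050441537356849
```

View pics/fe.png

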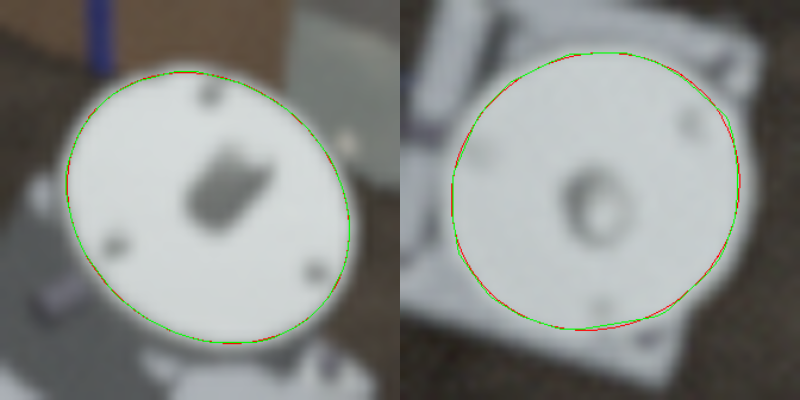

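```bash
cat >> fl.py <<'E'
print("=====")
cs=(es[0][0]+0.25,es[0][1]-0.7)
P2,res=tri(s,cs,t,et[0]); print("corrected scene",P2,res)
for z in (109,115,120): print(z,"top",onz(t,et[0],z),"scene",onz(s,es[0],z),"scene corr",onz(s,cs,z))
az=np.radians(162.1); th=np.radians(29)
zf=np.array([np.sin(th)*np.cos(az),np.sin(th)*np.sin(az),np.cos(th)]); yf=np.array([-np.sin(az),np.cos(az),0]); xf=np.cross(yf,zf)
print("axes",xf,yf,zf)
E
python3 fl.py | sed -n '/=====/,$p'; python3 - <<'E'
E
```

```text
=====
corrected scene [ 654.84455563 -142.05690062  113.38967332] 0.7930023056887665
109 top [ 655.55375968 -143.23997814  109.        ] scene [ 656.51230396 -142.7821052   109.        ] scene corr [ 657.76379436 -146.53580749  109.        ]
115 top [ 654.06894112 -141.8079589   115.        ] scene [ 653.06994283 -136.55864043  115.        ] scene corr [ 654.313525  -140.2886229  115.       ]
120 top [ 652.83159231 -140.61460953  120.        ] scene [ 650.20130856 -131.37241979  120.        ] scene corr [ 651.43830053 -135.08263574  120.        ]
axes [-0.83228322  0.26882016 -0.48480962] [-0.30735662 -0.9515944   0.        ] [-0.46134212  0.14900945  0.87461971]
```

```bash
cat >> fl.py <<'E'
print("#####")
def onplane(r,uv,P,n):
    o,d=ray(r,uv); return o+d*((P-o)@n)/(d@n)
def dark(r,g,f=8,rad=2.6,off=8):
    u0,v0=int(g[0])-6,int(g[1])-6
    p=cv2.resize(r["pixels"][v0:v0+13,u0:u0+13],None,fx=f,fy=f,interpolation=cv2.INTER_CUBIC).astype(float).min(2)
    yy,xx=np.mgrid[0:p.shape[0],0:p.shape[1]]; x,y=(g[0]-u0+.5)*f-.5,(g[1]-v0+.5)*f-.5
    w=np.hypot(xx-x,yy-y)<rad*f; base=np.percentile(p[w],80); q=np.clip(base-off-p,0,None)*w
    return ((q*xx).sum()/q.sum()+.5)/f-.5+u0,((q*yy).sum()/q.sum()+.5)/f-.5+v0
for nm,r,pts,cc in (("scene",s,[S(c) for c in ((420,108),(311,290),(541,322))],es[0]),("top",t,[T(c) for c in ((205,285),(448,250),(343,468))],et[0])):
    P0=onplane(r,cc,np.array([654,-140.3,116.5]),zf)
    D=[dark(r,g) for g in pts]; print(nm,np.round(D,2))
    for h in (0,6,10):
        Q=np.array([onplane(r,d,P0+h*zf,zf)-P0 for d in D]); X=Q@xf; Y=Q@yf
        print(h,"r",np.hypot(X,Y).round(1),"ang",np.degrees(np.arctan2(Y,X)).round(1),"mod120",(np.degrees(np.arctan2(Y,X))%120).round(1), "mean",X.mean().round(1),Y.mean().round(1))
        X=X-X.mean();Y=Y-Y.mean();print("    r",np.hypot(X,Y).round(1),"mod120 centred",(np.degrees(np.arctan2(Y,X))%120).round(1))
E
python3 fl.py | sed -n '/#####/,$p'
```

```text
#####
scene [[350.01 113.53]
 [339.51 131.16]
 [361.12 134.12]]
0 r [53.1 43.4 49.5] ang [141.8 -94.1  29.2] mod120 [21.8 25.9 29.2] mean -0.5 4.6
    r [50.  47.9 47.9] mod120 centred [25.5 26.9 24.1]
6 r [49.6 46.9 48.7] ang [144.3 -92.2  24.6] mod120 [24.3 27.8 24.6] mean 0.7 0.8
    r [49.7 47.7 47.7] mod120 centred [25.5 26.9 24.1]
10 r [47.3 49.2 48.3] ang [146.2 -91.1  21.4] mod120 [26.2 28.9 21.4] mean 1.6 -1.7
    r [49.6 47.6 47.5] mod120 centred [25.5 26.9 24.1]
top [[407.04 163.37]
 [429.98 160.5 ]
 [420.82 181.04]]
0 r [49.4 43.1 51.1] ang [-90.1 146.4  23.9] mod120 [29.9 26.4 23.9] mean 3.6 -1.6
    r [47.9 47.  48.5] mod120 centred [25.7 27.2 27.4]
6 r [50.1 43.5 49.3] ang [-91.5 148.3  23.6] mod120 [28.5 28.3 23.6] mean 2.3 -2.5
    r [47.7 46.8 48.3] mod120 centred [25.7 27.2 27.4]
10 r [50.6 43.8 48.2] ang [-92.5 149.5  23.3] mod120 [27.5 29.5 23.3] mean 1.4 -3.1
    r [47.6 46.6 48.2] mod120 centred [25.7 27.2 27.4]
```

>>> {"method": "step_arm", "body": {"targets": [[0.0854,0,0,0,0,0,-0.096],[0.0854,0,0,0,0,0,-0.096],[0.0854,0,0,0.012,0,0,0],[0.0854,0,0,0.015,0,0,0],[0.0854,0,0,0.0105,0,0,0],[0.0854,0,0,0,0,0,0],[0.05,0,0,0,0,0,0],[0.05,0,0,0,0,0,0]], "newtons": 100}}

```text
t: 13.4
tcp_pos: [483.8, -214.8, 192.6]
orientation: [3.141, -0.001, 0.427]
force: [0.8, -1.0, 1.0]
grip_width: 0.64
```

```bash
python3 st.py
```

```text
13.4 [ 483.85 -214.78  192.56] [ 3.141e+00 -6.000e-04  4.266e-01] [ 0.81 -1.03  1.01] [0.17 0.15 0.03] 0.640270972535488
```

>>> {"method": "step_arm", "body": {"targets": [[0.05,0,0,0,0,0,0],[0.05,0,0,0,0,0,0],[0.05,0,0,-0.005,0,0,0],[0.05,0,0,-0.015,0,0,0],[0.05,0,0,-0.025,0,0,0],[0.05,0,0,-0.025,0,0,0],[0.05,0,0,-0.01,0,0,0],[0.05,0,0,0,0,0,0]], "newtons": 100}}

```text
t: 14.4
tcp_pos: [483.6, -214.7, 272.1]
orientation: [3.141, -0.001, 0.427]
force: [0.5, 0.9, -6.4]
grip_width: 0.633
```

```bash
python3 st.py
python3 - <<'E'
from h import *
s=cam("scene")
crop(s,360,80,440,160,9,"j2.png")
E
```

```text
14.4 [ 483.56 -214.73  272.09] [ 3.141e+00 -5.000e-04  4.268e-01] [ 0.48  0.92 -6.4 ] [-0.02  0.01  0.01] 0.6333226436497483
```

View pics/j2.png

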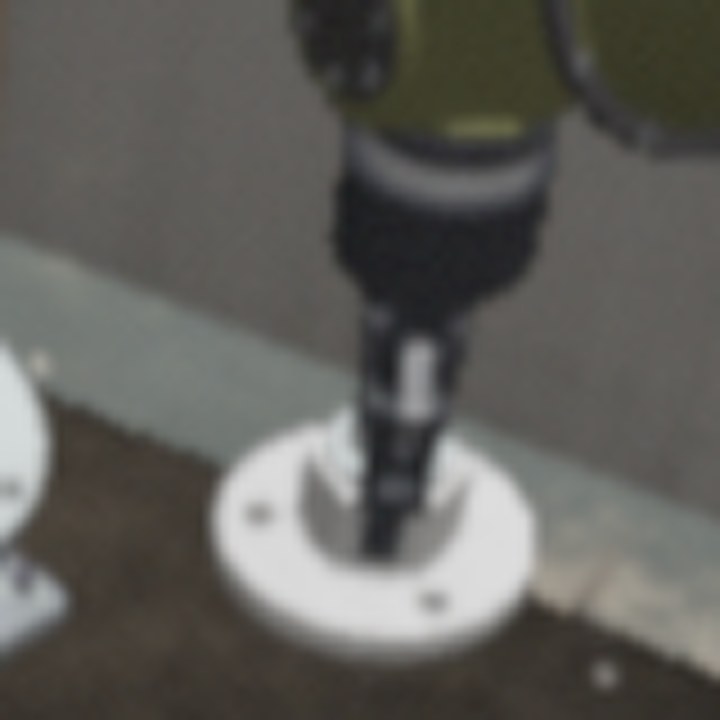

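```bash
cat > pl.py <<'E'
from h import *
az=np.radians(162.1); th=np.radians(29)
zf=np.array([np.sin(th)*np.cos(az),np.sin(th)*np.sin(az),np.cos(th)]); yf=np.array([-np.sin(az),np.cos(az),0]); xf=np.cross(yf,zf)
P=np.array([654,-140.3,116.5])
def tool(stud):  # stud angle deg in flange frame; tool y = stud+150
    a=np.radians(stud+150); y=np.cos(a)*xf+np.sin(a)*yf; z=-zf; return R.from_matrix(np.stack([np.cross(y,z),y,z],1))
def rows(p0,r0,p1,r1,n):
    w=(r0.inv()*r1).as_rotvec()/n; out=[]; p=np.array(p0,float); r=r0
    for k in range(n):
        d=r.inv().apply((np.array(p1)-p)/(n-k))/1000
        d=np.round(d,4); ww=np.round(w,4); out.append(np.r_[d,ww]); p=p+r.apply(d)*1000; r=r*R.from_rotvec(ww)
    return out,p,r
E
python3 - <<'E'
from pl import *
p,r=pose(); q=[495,-180,385]
o,p,r=rows(p,r,q,down(.427),4); print(*o,sep="\n")
rt=tool(26); tgt=P+267.5*zf; print(tgt,rt.as_euler("xyz"))
o,p,r=rows(p,r,tgt,rt,8); print(*[x.tolist() for x in o],sep="\n"); print(p,r.as_euler("xyz"))
E
```

```text
[ 0.0062 -0.0067 -0.0284 -0.0001  0.0001 -0.0001]
[ 0.0062 -0.0067 -0.0284 -0.0001  0.0001 -0.0001]
[ 0.0062 -0.0067 -0.0284 -0.0001  0.0001 -0.0001]
[ 0.0063 -0.0067 -0.0285 -0.0001  0.0001 -0.0001]
[ 530.59098248 -100.43997342  350.46077166] [ 2.63648066 -0.03382506  1.19729911]
[0.0082, -0.0072, 0.0043, -0.0583, 0.0282, -0.0931]
[0.0087, -0.0067, 0.0042, -0.0583, 0.0282, -0.0931]
[0.0092, -0.0061, 0.004, -0.0583, 0.0282, -0.0931]
[0.0096, -0.0054, 0.004, -0.0583, 0.0282, -0.0931]
[0.0099, -0.0048, 0.0039, -0.0583, 0.0282, -0.0931]
[0.0102, -0.004, 0.004, -0.0583, 0.0282, -0.0931]
[0.0105, -0.0033, 0.004, -0.0583, 0.0282, -0.0931]
[0.0107, -0.0026, 0.0042, -0.0583, 0.0282, -0.0931]
[ 530.61390621 -100.40499895  350.44796239] [ 2.63667694 -0.03385762  1.19731736]
```

>>> {"method": "step_arm", "body": {"targets": [[0.05,0.006,-0.007,-0.02,0,0,0],[0.05,0.006,-0.007,-0.03,0,0,0],[0.05,0.006,-0.007,-0.03,0,0,0],[0.05,0.007,-0.006,-0.033,0,0,0],[0.05,0,0,0,0,0,0],[0.05,0.008,-0.007,0.004,-0.058,0.028,-0.093],[0.05,0.009,-0.007,0.004,-0.058,0.028,-0.093],[0.05,0.009,-0.006,0.004,-0.058,0.028,-0.093]]}}

```text
t: 15.45
tcp_pos: [508.3, -150.0, 369.3]
orientation: [2.959, -0.057, 0.715]
force: [0.6, 0.5, -6.4]
grip_width: 0.638
```

>>> {"method": "step_arm", "body": {"targets": [[0.05,0.01,-0.005,0.004,-0.058,0.028,-0.093],[0.05,0.01,-0.005,0.004,-0.058,0.028,-0.093],[0.05,0.01,-0.004,0.004,-0.058,0.028,-0.093],[0.05,0.01,-0.003,0.004,-0.058,0.028,-0.093],[0.05,0.01,-0.003,0.004,-0.058,0.028,-0.093],[0.05,0,0,0,0,0,0],[0.05,0,0,0,0,0,0],[0.05,0,0,0,0,0,0]]}}

```text
t: 16.45
tcp_pos: [530.2, -101.7, 350.3]
orientation: [2.641, -0.034, 1.194]
force: [0.4, 0.1, -5.6]
grip_width: 0.635
```

```bash
python3 st.py
python3 - <<'E'
from pl import *
p,r=pose(); print(delta(p,r,P+267.5*zf,tool(26)).round(4)); print(arm.sense()["joint_positions"].round(3))
s=cam("scene");t=cam("top")
cv2.imwrite("pics/k_s.png",s["pixels"]);cv2.imwrite("pics/k_t.png",t["pixels"])
crop(s,305,60,395,165,7,"k2.png");crop(t,380,130,480,230,6,"k1.png")
E
```

```text
16.45 [ 530.2  -101.71  350.29] [ 2.6408 -0.0337  1.1942] [ 0.36  0.09 -5.64] [0.23 0.67 0.01] 0.6348346331042122
[ 0.0013 -0.     -0.0002 -0.0042  0.0017 -0.0026]
[-0.253  0.266  1.72  -0.049  0.656  0.163]
```

View pics/k2.png

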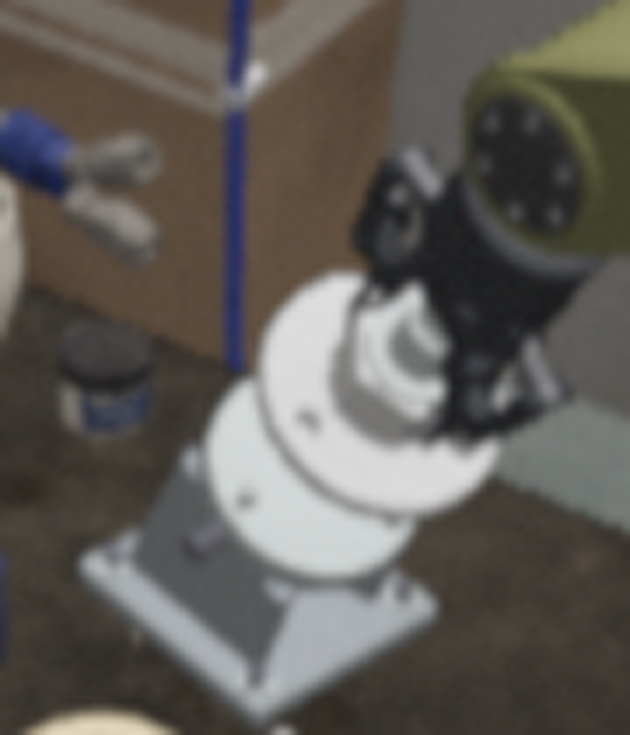

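View pics/k1.png

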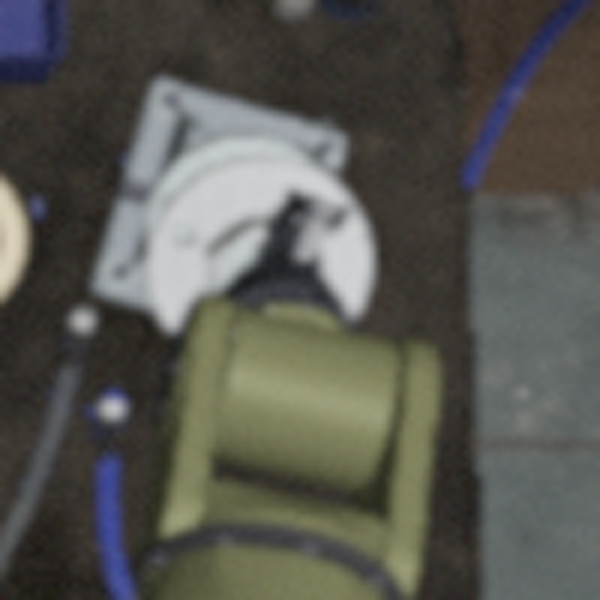

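Run:
```python
import cv2,numpy as np
s=cv2.imread("pics/k_s.png").astype(int);t=cv2.imread("pics/k_t.png").astype(int)
for v,u in ((110,346),(120,345),(125,365),(115,345),(132,345),(140,350),(128,335)): print("s",u,v,s[v,u])
for v,u in ((170,410),(168,437),(155,425),(180,408)): print("t",u,v,t[v,u])
for nm,r,(u0,v0,u1,v1) in (("s",s,(330,90,382,142)),("t",t,(398,148,448,190))):
    f=8; im=cv2.resize(r[v0:v1,u0:u1].astype(np.float32),None,fx=f,fy=f,interpolation=cv2.INTER_CUBIC)
    d=im[...,0]-im[...,2]; g=im.min(2)
    m=((g>150)&(d<5)).astype(np.uint8); m=cv2.morphologyEx(m,cv2.MORPH_OPEN,np.ones((9,9),np.uint8))
    n,l,st,c=cv2.connectedComponentsWithStats(m);k=1+np.argmax(st[1:,4]);m=(l==k).astype(np.uint8)
    cs,_=cv2.findContours(m,cv2.RETR_EXTERNAL,cv2.CHAIN_APPROX_NONE);c=max(cs,key=cv2.contourArea)
    h=np.clip(im,0,255).astype(np.uint8); cv2.drawContours(h,[c],-1,(0,0,255),1); cv2.imwrite(f"pics/l_{nm}.png",h)
a=cv2.imread("pics/l_s.png");b=cv2.imread("pics/l_t.png");b=cv2.copyMakeBorder(b,0,a.shape[0]-b.shape[0],0,0,cv2.BORDER_CONSTANT)
cv2.imwrite("pics/l.png",np.hstack([a,b])[:, :800]); print(a.shape,b.shape)
```

```text
s 346 110 [218 218 218]
s 345 120 [209 210 210]
s 365 125 [211 210 211]
s 345 115 [218 217 217]
s 345 132 [215 215 210]
s 350 140 [210 210 205]
s 335 128 [175 176 171]
t 410 170 [184 183 179]
t 437 168 [197 195 194]
t 425 155 [198 197 193]
t 408 180 [207 205 204]
(416, 416, 3) (416, 400, 3)
```

View pics/l.png

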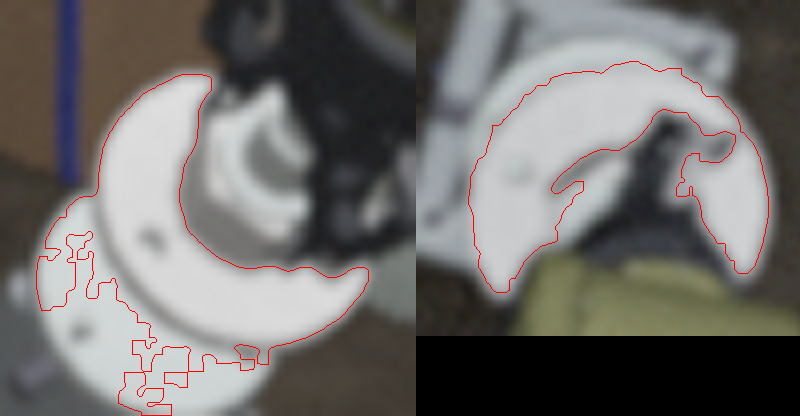

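```bash
cat > ring.py <<'E'
from pl import *
from scipy.optimize import least_squares
def edges(r,C,ux,uy,rad,angs,span=9):
    g=r["pixels"].astype(np.float32).min(2); out=[]
    for a in angs:
        d=np.cos(a)*ux+np.sin(a)*uy; rr=np.arange(rad-span,rad+span,0.25)
        uv=np.array([proj(r,C+x*d) for x in rr]).astype(np.float32)
        pr=cv2.remap(g,uv[:,0].reshape(1,-1),uv[:,1].reshape(1,-1),cv2.INTER_CUBIC)[0]
        pr=cv2.GaussianBlur(pr.reshape(1,-1),(0,0),4)[0]; dg=np.gradient(pr); k=np.argmin(dg)
        out.append((a,rr[k],-dg[k]*4))
    return np.array(out)
def fit(E,fixr=None):
    f=lambda x:(E[:,1]-(x[0]*np.cos(E[:,0])+x[1]*np.sin(E[:,0])+(x[2] if fixr is None else fixr)))
    s=least_squares(f,[0,0,60],loss="soft_l1",f_scale=1); return s.x,np.abs(f(s.x)).mean()
E
cat > r1.py <<'E'
from ring import *
s=cam("scene");t=cam("top")
p,r=pose(); tz=r.apply([0,0,1]); C=p+178.5*tz; print("C",C,"tool z",tz,-zf)
A=np.radians(np.arange(0,360,10))
for nm,c,f in (("scene",s,"pics/k_s.png"),("top",t,"pics/k_t.png")):
    c["pixels"]=cv2.imread(f); E=edges(c,C,xf,yf,62,A)
    print(nm,[(int(round(np.degrees(a))),x,int(w)) for a,x,w in E])
P0=P
for nm,c,f in (("scene",s,"pics/scene0.png"),("top",t,"pics/top0.png")):
    c["pixels"]=cv2.imread(f); E=edges(c,P0,xf,yf,60,A)
    print(nm,[(int(round(np.degrees(a))),x,int(w)) for a,x,w in E]); print(fit(E))
E
python3 r1.py
```

```text
C [ 612.094359   -128.09659811  194.23384587] tool z [ 0.45837372 -0.14908894 -0.87616552] [ 0.46134212 -0.14900945 -0.87461971]
scene [(0, np.float64(67.0), 19), (10, np.float64(66.0), 24), (20, np.float64(65.5), 16), (30, np.float64(64.0), 10), (40, np.float64(53.0), 0), (50, np.float64(62.0), 8), (60, np.float64(67.25), 8), (70, np.float64(69.0), 2), (80, np.float64(57.5), 2), (90, np.float64(60.25), 0), (100, np.float64(66.25), 2), (110, np.float64(54.5), 1), (120, np.float64(55.5), 10), (130, np.float64(58.5), 17), (140, np.float64(54.75), 2), (150, np.float64(54.5), 4), (160, np.float64(58.25), 15), (170, np.float64(59.75), 18), (180, np.float64(59.75), 20), (190, np.float64(60.5), 21), (200, np.float64(60.25), 22), (210, np.float64(61.75), 23), (220, np.float64(64.25), 20), (230, np.float64(64.0), 20), (240, np.float64(63.75), 14), (250, np.float64(63.0), 10), (260, np.float64(63.25), 10), (270, np.float64(64.5), 10), (280, np.float64(65.25), 12), (290, np.float64(64.75), 10), (300, np.float64(65.5), 10), (310, np.float64(66.0), 9), (320, np.float64(65.0), 8), (330, np.float64
[... 2659 characters left out ...]
64(61.25), 11), (150, np.float64(57.75), 8), (160, np.float64(55.75), 9), (170, np.float64(56.5), 6), (180, np.float64(56.5), 5), (190, np.float64(55.75), 7), (200, np.float64(54.75), 7), (210, np.float64(55.75), 7), (220, np.float64(54.5), 7), (230, np.float64(55.25), 8), (240, np.float64(57.75), 15), (250, np.float64(56.25), 12), (260, np.float64(56.0), 7), (270, np.float64(58.25), 9), (280, np.float64(56.0), 5), (290, np.float64(56.0), 6), (300, np.float64(57.5), 11), (310, np.float64(57.0), 6), (320, np.float64(56.75), 4), (330, np.float64(57.25), 5), (340, np.float64(66.5), 6), (350, np.float64(66.75), 12)]
(array([ 2.11235891,  2.18049873, 58.40123875]), np.float64(1.8383711072117106))
```

```bash
cat >> pl.py <<'E'
Pn=P+0.3*xf-1.5*yf+2*zf
def report(Pc,stud=26):
    s=arm.sense(); p,r=pose(); U=p+192.5*r.apply([0,0,1]); e=U-Pc
    print("t",round(s["t"],2),"underside in flange frame",[round(float(e@a),2) for a in (xf,yf,zf)],"orient err(tool)",(r.inv()*tool(stud)).as_rotvec().round(4))
    F=s["force"]-[0.3,0.1,-5.8]; print("F flange",[round(float(F@a),2) for a in (xf,yf,zf)],"T",s["ft_torque"].round(2),"tool torque",r.inv().apply(s["ft_torque"]).round(2),"grip",s["grip_width"])
E
python3 - <<'E'
from pl import *
report(Pn)
p,r=pose(); print(delta(p,r,Pn+(32+192.5)*zf,tool(26)).round(4))
E
```

```text
t 16.65 underside in flange frame [0.22, 2.78, 73.14] orient err(tool) [-0.0031  0.0012 -0.0017]
F flange [-0.33, 0.17, 0.44] T [0.16 0.67 0.02] tool torque [ 0.68 -0.09 -0.04] grip 0.6332216861059737
[ 0.0026 -0.0005  0.0411 -0.0031  0.0012 -0.0017]
```

>>> {"method": "step_arm", "body": {"targets": [[0.05,0.0013,-0.0003,0.005,-0.003,0.001,-0.002],[0.05,0.0013,-0.0002,0.008,0,0,0],[0.05,0,0,0.008,0,0,0],[0.05,0,0,0.008,0,0,0],[0.05,0,0,0.005,0,0,0],[0.05,0,0,0.004,0,0,0],[0.05,0,0,0.002,0,0,0],[0.05,0,0,0,0,0,0]]}}

```text
t: 17.65
tcp_pos: [549.3, -104.7, 315.5]
orientation: [2.636, -0.033, 1.198]
force: [-0.1, -0.4, -5.8]
grip_width: 0.642
```

```bash
python3 -c "
from pl import *
report(Pn)
s=cam('scene'); crop(s,305,80,395,165,8,'n2.png')"
```

```text
t 17.65 underside in flange frame [-0.08, -0.23, 33.11] orient err(tool) [ 0.     -0.      0.0008]
F flange [0.17, 0.54, 0.1] T [0.18 0.65 0.03] tool torque [ 0.67 -0.06 -0.04] grip 0.642324840372178
```

View pics/n2.png

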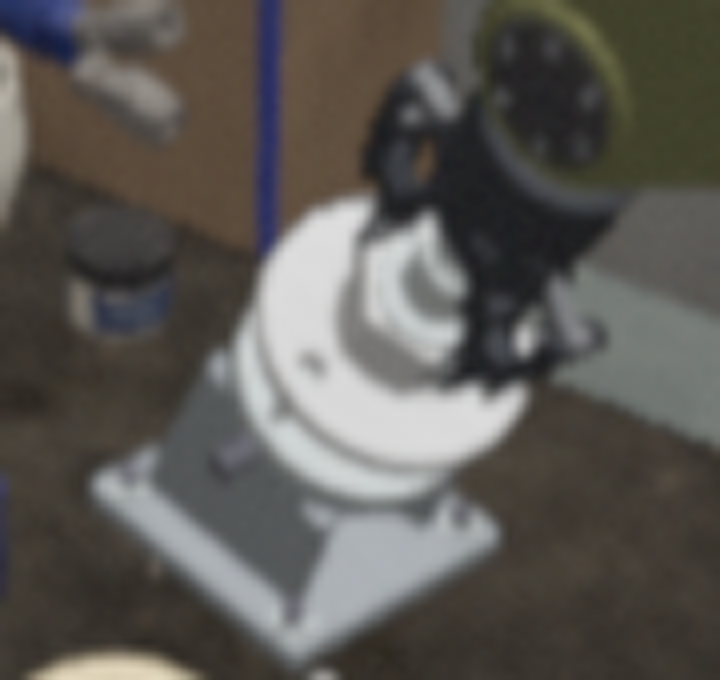

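>>> {"method": "step_arm", "body": {"targets": [[0.05,0,0,0.001,0,0,0],[0.05,0,0,0.001,0,0,0],[0.05,0,0,0.001,0,0,0],[0.05,0,0,0.001,0,0,0],[0.05,0,0,0.001,0,0,0],[0.05,0,0,0.001,0,0,0],[0.05,0,0,0.001,0,0,0],[0.05,0,0,0,0,0,0]]}}

```text
t: 18.7
tcp_pos: [552.6, -105.7, 309.2]
orientation: [2.637, -0.033, 1.198]
force: [-0.6, -0.1, -5.3]
grip_width: 0.638
```

```bash
python3 -c "
from pl import *
report(Pn)"
```

```text
t 18.7 underside in flange frame [0.01, -0.21, 26.01] orient err(tool) [-0.0001  0.      0.0009]
F flange [0.43, 0.44, 0.83] T [0.25 0.61 0.03] tool torque [ 0.66  0.01 -0.01] grip 0.6379005253502638
```

>>> {"method": "step_arm", "body": {"targets": [[0.05,0,0,0.001,0,0,0],[0.05,0,0,0.001,0,0,0],[0.05,0,0,0.001,0,0,0],[0.05,0,0,0.001,0,0,0],[0.05,0,0,0.001,0,0,0],[0.05,0,0,0.001,0,0,0],[0.05,0,0,0.001,0,0,0],[0.05,0,0,0,0,0,0]]}}

```text
t: 19.7
tcp_pos: [555.8, -106.8, 303.1]
orientation: [2.637, -0.033, 1.198]
force: [0.2, -0.6, -5.8]
grip_width: 0.635
```

```bash
python3 -c "
from pl import *
report(Pn)
s=cam('scene'); crop(s,305,80,395,165,8,'o2.png')"
```

```text
t 19.7 underside in flange frame [-0.02, -0.2, 19.03] orient err(tool) [-0.0001  0.      0.0008]
F flange [-0.09, 0.69, -0.06] T [ 0.23  0.62 -0.01] tool torque [ 0.66 -0.02  0.02] grip 0.6349911292171367
```

View pics/o2.png

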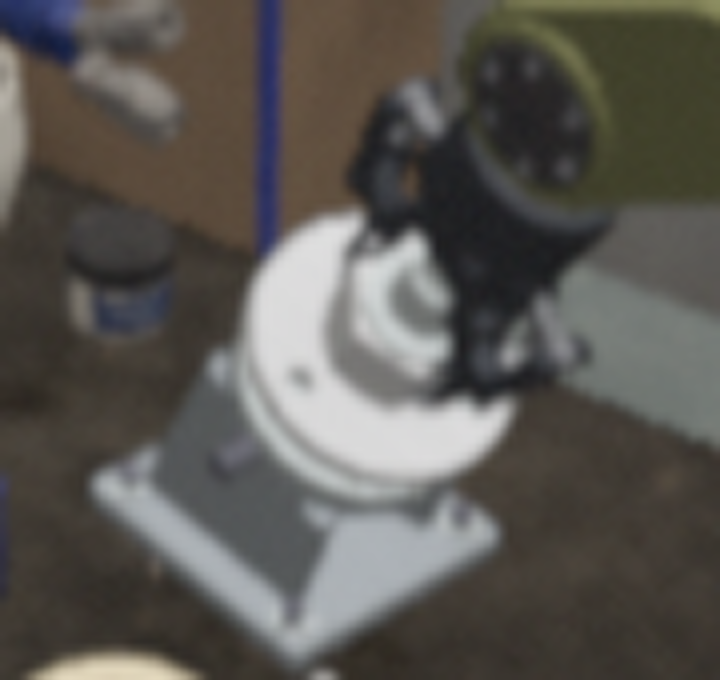

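>>> {"method": "step_arm", "body": {"targets": [[0.05,0,0,0.001,0,0,0],[0.05,0,0,0.001,0,0,0],[0.05,0,0,0.001,0,0,0],[0.05,0,0,0.001,0,0,0],[0.05,0,0,0.001,0,0,0],[0.05,0,0,0.001,0,0,0],[0.05,0,0,0.001,0,0,0],[0.05,0,0,0,0,0,0]]}}

```text
t: 20.75
tcp_pos: [559.0, -107.8, 297.0]
orientation: [2.637, -0.033, 1.198]
force: [-0.5, -0.4, -5.0]
grip_width: 0.639
```

```bash
python3 -c "
from pl import *
report(Pn)"
```

```text
t 20.75 underside in flange frame [-0.01, -0.23, 12.03] orient err(tool) [-0.0001 -0.      0.0008]
F flange [0.17, 0.77, 0.98] T [ 0.22  0.65 -0.01] tool torque [ 0.69 -0.05  0.02] grip 0.6386830031703694
```

>>> {"method": "step_arm", "body": {"targets": [[0.05,0,0,0.001,0,0,0],[0.05,0,0,0.001,0,0,0],[0.05,0,0,0.001,0,0,0],[0.05,0,0,0.001,0,0,0],[0.05,0,0,0.001,0,0,0],[0.05,0,0,0.001,0,0,0],[0.05,0,0,0,0,0,0],[0.05,0,0,0,0,0,0]]}}

```text
t: 21.75
tcp_pos: [561.8, -108.7, 291.9]
orientation: [2.636, -0.033, 1.198]
force: [-0.7, -0.4, -5.5]
grip_width: 0.639
```

```bash
python3 -c "
from pl import *
report(Pn)
s=cam('scene'); crop(s,320,90,385,160,10,'q2.png')"
```

```text
t 21.75 underside in flange frame [-0.08, -0.19, 6.13] orient err(tool) [0.     0.     0.0008]
F flange [0.61, 0.76, 0.66] T [0.26 0.67 0.01] tool torque [ 0.72 -0.01  0.01] grip 0.6388017364605248
```

View pics/q2.png

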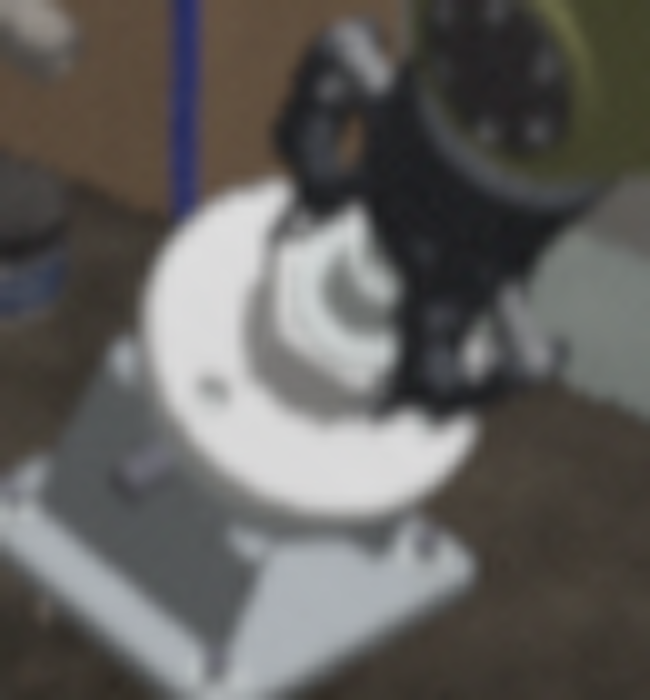

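>>> {"method": "step_arm", "body": {"targets": [[0.05,0,0,0.001,0,0,0],[0.05,0,0,0.001,0,0,0],[0.05,0,0,0.001,0,0,0],[0.05,0,0,0.001,0,0,0],[0.05,0,0,0,0,0,0],[0.05,0,0,0,0,0,0],[0.05,0,0,0,0,0,0],[0.05,0,0,0,0,0,0]]}}

```text
t: 22.8
tcp_pos: [563.3, -109.3, 289.3]
orientation: [2.637, -0.033, 1.198]
force: [-14.4, 1.8, 8.9]
grip_width: 0.635
```

```bash
python3 -c "
from pl import *
report(Pn)"
```

```text
t 22.8 underside in flange frame [-0.17, -0.02, 3.11] orient err(tool) [-0.0004  0.0003  0.0009]
F flange [5.59, 2.89, 19.88] T [0.76 2.49 0.14] tool torque [ 2.6  -0.15 -0.14] grip 0.6350693809711142
```

Run:
```python
from ring import *
s=cam('scene');t=cam("top"); crop(s,325,95,380,150,13,'u2.png'); crop(t,395,140,450,195,11,'u1.png')
p,r=pose(); tz=r.apply([0,0,1]); U=p+192.5*tz; print(U)
# scene: wheel plate top rim lower-left vs flange rim: project
for nm,C in (("wheel top",U-14*tz),("underside",U)):
    print(nm,[proj(s,C+62*(np.cos(a)*xf+np.sin(a)*yf)).round(1).tolist() for a in np.radians([240,270,300,330,0])])
```

```text
[ 651.99622779 -138.01271383  120.86548958]
wheel top [[334.7, 122.6], [337.8, 131.0], [344.5, 137.4], [353.0, 140.1], [361.0, 138.4]]
underside [[333.4, 124.4], [336.4, 132.7], [343.1, 139.1], [351.6, 141.7], [359.5, 140.0]]
```

View pics/u2.png

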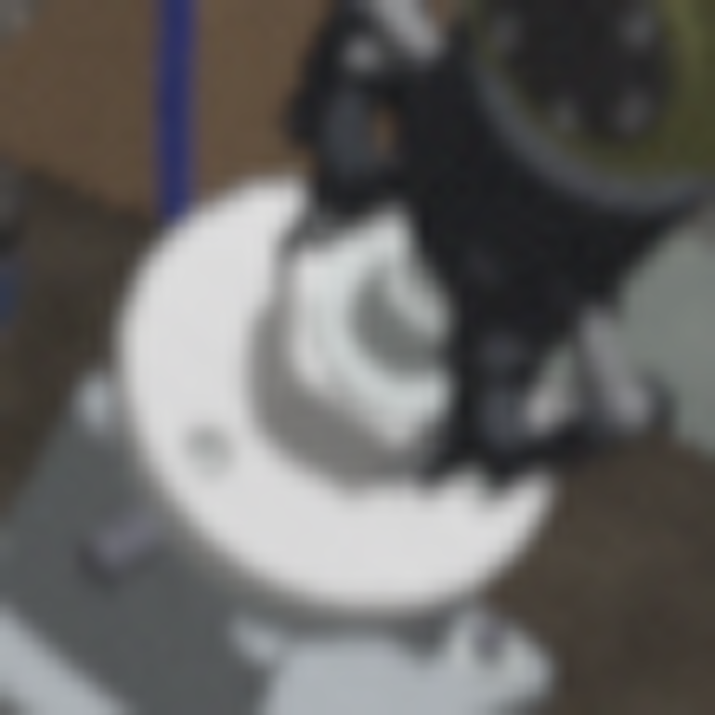

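View pics/u1.png

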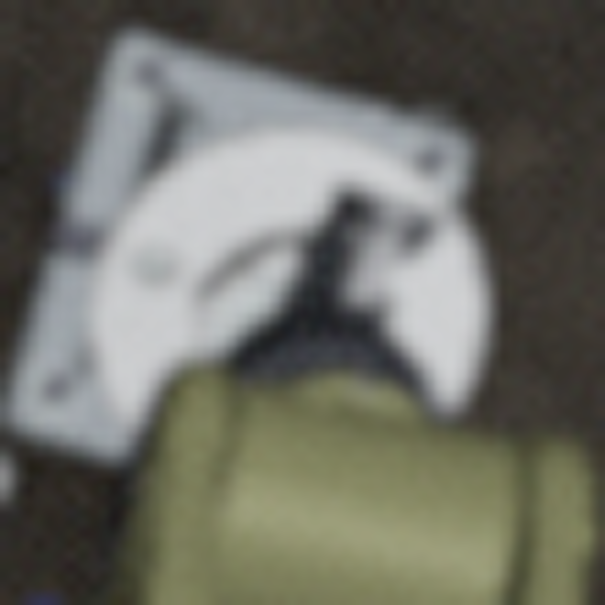

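>>> {"method": "step_arm", "body": {"targets": [[0.05,-0.0001,-0.0003,0,0,0,0],[0.05,0,0,0.0005,0,0,0],[0.05,0,0,0,0,0,0.012],[0.05,0,0,0,0,0,-0.012],[0.05,0,0,0,0,0,-0.012],[0.05,0,0,0,0,0,0.012],[0.05,0,0,0,0,0,0],[0.05,0,0,0,0,0,0]]}}

```text
t: 23.9
tcp_pos: [563.4, -109.2, 289.3]
orientation: [2.636, -0.033, 1.198]
force: [-16.0, 3.7, 15.4]
grip_width: 0.637
```

```bash
python3 -c "
from pl import *
report(Pn)"
```

```text
t 23.9 underside in flange frame [-0.4, -0.29, 3.08] orient err(tool) [ 0.0006 -0.0001  0.0011]
F flange [4.21, 1.58, 26.6] T [1.08 2.65 0.31] tool torque [ 2.87  0.14 -0.17] grip 0.6373011142651541
```

>>> {"method": "step_arm", "body": {"targets": [[0.05,0,0,-0.001,0,0,0],[0.05,0,0,0,0,0,0],[0.0854,0,0,0,0,0,0],[0.0854,0,0,0,0,0,0],[0.0854,0,0,0,0,0,0],[0.0854,0,0,0,0,0,0],[0.0854,0,0,0,0,0,0],[0.0854,0,0,-0.001,0,0,0]]}}

```text
t: 24.9
tcp_pos: [562.6, -109.1, 289.5]
orientation: [2.636, -0.033, 1.198]
force: [-0.2, -0.6, -0.3]
grip_width: 0.995
```

```bash
python3 -c "
from pl import *
report(Pn)
s=cam('scene'); crop(s,325,95,380,150,11,'v2.png')"
```

```text
t 24.9 underside in flange frame [0.28, -0.15, 3.58] orient err(tool) [-0.     -0.      0.0009]
F flange [-2.44, 0.82, 4.93] T [0.08 0.17 0.01] tool torque [0.19 0.02 0.  ] grip 0.9949764903526905
```

View pics/v2.png

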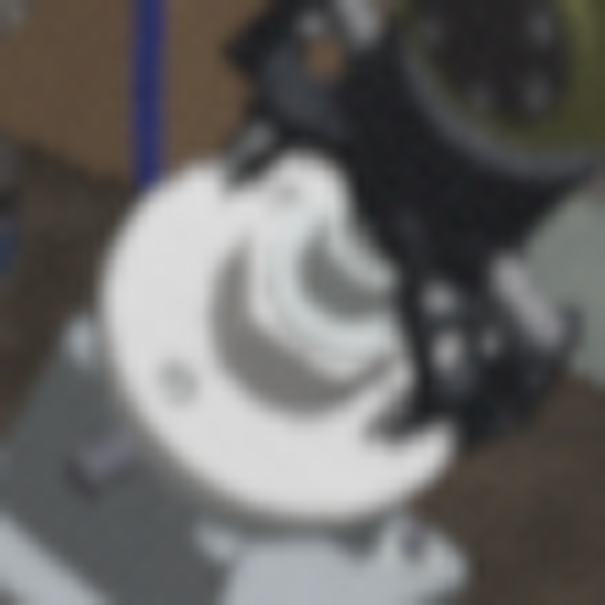

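>>> {"method": "step_arm", "body": {"targets": [[0.0854,0,0,-0.005,0,0,0],[0.0854,0,0,-0.01,0,0,0],[0.0854,0,0,-0.015,0,0,0],[0.0854,0,0,-0.02,0,0,0],[0.0854,0,0,-0.03,0,0,0],[0.0854,0,0,-0.03,0,0,0],[0.0854,0,0,-0.03,0,0,0],[0.0854,0,0,0,0,0,0]]}}

```text
t: 25.95
tcp_pos: [497.2, -87.9, 414.7]
orientation: [2.632, -0.034, 1.198]
force: [-0.4, -0.4, 0.5]
grip_width: 1.002
```

>>> {"method": "step_arm", "body": {"targets": [[0.0854,-0.03,0,0,0,0,0],[0.0854,-0.04,0,0,0,0,0],[0.0854,-0.04,0,0,0,0,0],[0.0854,-0.04,0,0,0,0,0],[0.0854,-0.03,0,0,0,0,0],[0.0854,0,0,0,0,0,0],[0.0854,0,0,0,0,0,0],[0.0854,0,0,0,0,0,0]]}}

```text
t: 26.95
tcp_pos: [432.9, -255.0, 405.8]
orientation: [2.637, -0.033, 1.199]
force: [0.2, -0.3, 0.6]
grip_width: 1.0
```

```bash
python3 st.py
python3 - <<'E'
from h import *
s=cam("scene");t=cam("top"); cv2.imwrite("pics/z_s.png",s["pixels"]);cv2.imwrite("pics/z_t.png",t["pixels"])
crop(s,300,85,420,185,6,"z2.png");crop(t,345,130,465,230,6,"z1.png")
E
```

```text
26.95 [ 432.89 -255.01  405.84] [ 2.6366 -0.0335  1.1991] [ 0.21 -0.35  0.57] [ 0.07  0.23 -0.01] 1.000403671011958
```

View pics/z2.png

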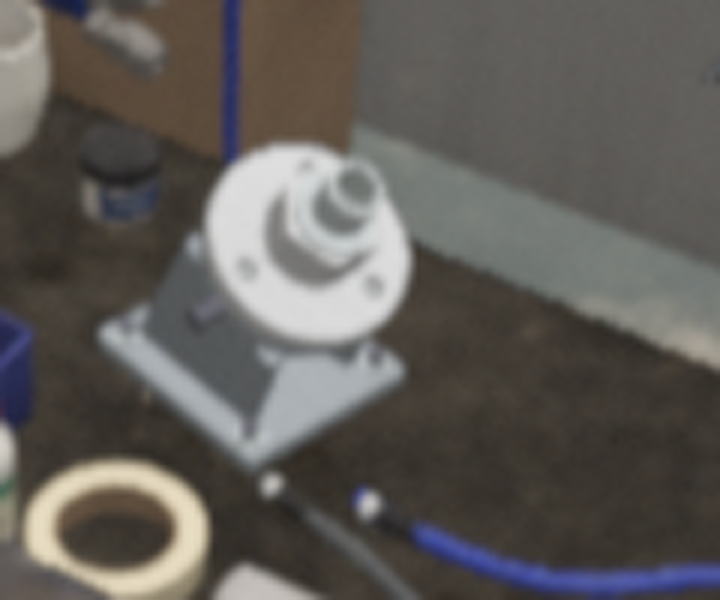

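View pics/z1.png

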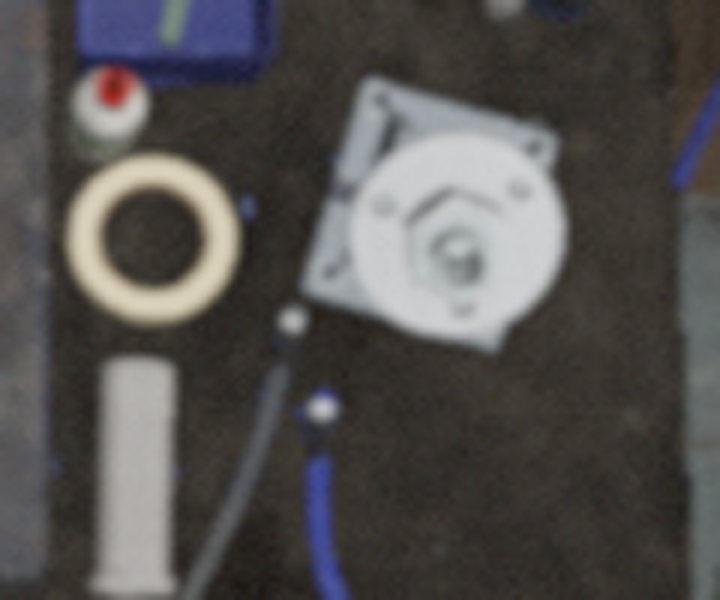

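Run:
```python
from ring import *
s=cam("scene");t=cam("top")
U=np.array([652.,-138.,120.9]); C=U+14*zf
for nm,c in (("scene",s),("top",t)):
    E=edges(c,C,xf,yf,62,np.radians(np.arange(0,360,10)),7); x,e=fit(E); print(nm,"plate rim offset in flange x,y and radius",x.round(2),e.round(2), "2nd harmonic",np.round([np.mean((E[:,1])*np.cos(2*E[:,0]))*2,np.mean((E[:,1])*np.sin(2*E[:,0]))*2],2))
# neck top expected at 85 mm above the underside
N=U+85*zf
print("neck top proj scene",proj(s,N),"top",proj(t,N)," pixel/10mm scene",proj(s,N+10*zf)-proj(s,N))
# bystander drift
for nm,r in (("scene",s),("top",t)):
    a=cv2.imread(f"pics/{nm}0.png"); b=r["pixels"]
    d=cv2.absdiff(a,b).max(2)
    for k,bx in (("tape",(355,154,386,187)),("bottle",(352,136,372,158)),("guide",(358,186,378,234))) if nm=="top" else (("tape",(300,158,338,190)),("bottle",(286,146,304,172))):
        print(nm,k,"max/mean diff",d[bx[1]:bx[3],bx[0]:bx[2]].max(),d[bx[1]:bx[3],bx[0]:bx[2]].mean().round(2))
crop(s,330,100,375,145,13,"y2.png")
```

```text
scene plate rim offset in flange x,y and radius [ 2.93 -2.91 62.86] 1.06 2nd harmonic [-0.19  0.11]
top plate rim offset in flange x,y and radius [ 0.46  3.38 63.35] 0.92 2nd harmonic [0.39 0.23]
neck top proj scene [359.16152466 114.48700991] top [420.94637126 173.70451747]  pixel/10mm scene [ 1.15675131 -1.37490773]
scene tape max/mean diff 5 1.27
scene bottle max/mean diff 4 1.34
top tape max/mean diff 12 2.57
top bottle max/mean diff 13 2.69
top guide max/mean diff 42 7.59
```

View pics/y2.png

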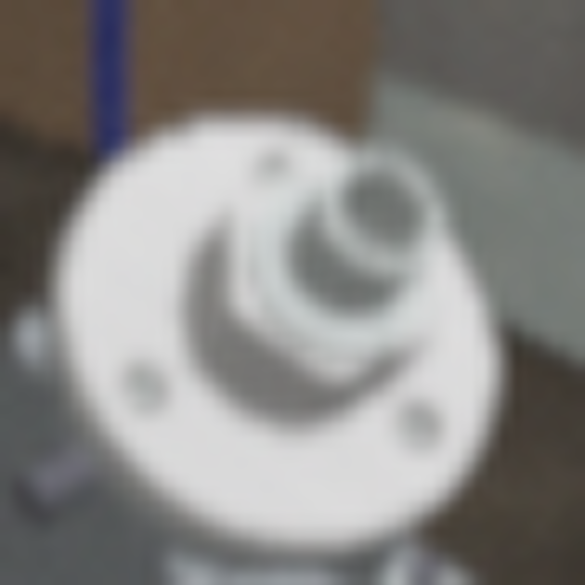

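Run:
```python
import cv2,numpy as np
for n in ("top0","z_t"):
    a=cv2.imread(f"pics/{n}.png")[183:236,354:382]; g=cv2.resize(a,None,fx=6,fy=6,interpolation=cv2.INTER_CUBIC).min(2)
    m=(g>115).astype(np.uint8); k,l,st,c=cv2.connectedComponentsWithStats(m); i=1+np.argmax(st[1:,4]); print(n,st[i]/6,c[i]/6)
for n in ("scene0","z_s"):
    a=cv2.imread(f"pics/{n}.png")[175:215,325:390]; cv2.imwrite(f"pics/gb_{n}.png",cv2.resize(a,None,fx=8,fy=8))
```

```text
top0 [   7.33333333    6.66666667   13.33333333   40.         2651.        ] [14.28290163 26.95270129]
z_t [   6.66666667    6.66666667   13.33333333   40.         2638.33333333] [13.74146136 26.83720783]
```

```bash
python3 -c "
from station import order
print(order.job_done())"; python3 st.py
```

```text
the job is handed in; nothing more can be done
None
the job is handed in; nothing more can be done
```

The job is handed in, at about 27 s of the 72 s. The steel bush is home in the wheel's collar, and the wheel sits on the inclined stand with all three studs in its holes, let go.

**What I did:**
- I gripped the bush by its neck and lowered it into the collar with the wheel flat on the bench. It seated with no side force.
- I then took both by the collar's flats and tilted them 29°, turned to a measured stud angle of about 26°. Pushing them over the pin, they met a hard stop with about 27 N of push.
- I opened the fingers and backed well clear.

**Last checks:**
- **Wheel:** the final picture shows the stud tops in all three holes. The stop put the face at about 121 mm above the bench, against the stated 120 mm or so.
- **Bush:** its shoulder looks seated on the collar. Its top lies within about 1 pixel of where it should be, which resolves only a few mm along the axis.
- **Robot:** it touches nothing, and the force reads about zero.
- **Bystanders:** the tape roll and oil bottle are unchanged. The guide bush's outline came out 0.5 pixel (about 2 mm) off. I did not touch it, so this may be lighting, and it is far below 20 mm.

**What disagreed:**
- The two cameras differed by up to about 8 mm on raw positions, so I relied on force readings for the final fits.
- Triangulation put the face at 109–113 mm, which contact did not bear out.
- The last rim fit agreed with the earlier one only to about 2 mm.

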